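# Snap the long blade bar into its spring-clip holder

### The arm

A 6-joint arm with a two-finger parallel gripper is mounted at the origin on a cart in front of the work surface, level with it; the furniture and walls round the work are solid. World frame = base frame: x ahead of the robot, y to its left, z up, the work surface at z = 0. Lengths are in m, angles in rad, forces in N, time in s.
With the tool pointing down it reaches from about 0.375 to 0.9 m from the base axis. Payload 3.1 kg.
Tool frame: the origin (TCP) lies midway between the tips of the shut fingers; the grasp point (between the pads) lies 19 mm behind it; z points along the fingers, x is the direction in which the jaws open and shut, and the axes are right-handed (so a half turn about z gives the same grasp; the last joint's range is limited). The gripper opens to 87 mm and grips with 3 to 60 N. Pads are 19 mm wide; open, the fingers measure 117 mm over their backs; the gripper's body (75 mm by 190 mm) begins 51 mm behind the grasp point.
Start: joints at [1.046, 0.527, 1.433, -0, 1.181, -0.178], TCP at [0.212, 0.588, 0.184] pointing down, gripper open.
Joint ranges: [-3.08, 3.08], [-0.75, 2.2], [0.22, 2.44], [-1.43, 4.57], [0, 2.65], [-2.85, 2.85]. Speed limits (rad/s): [2.79, 2.79, 3.14, 3.14, 3.14, 3.14].

### API

Orientations are given as a unit quaternion [w, x, y, z].
In Python, from bench import env gives the robot as it stands. The module is installed in compiled form; this text tells all that it offers.
- The arm moves only by the tool drive_tool, never from a script. Its arguments are lists of equal length, an entry for each row: "dr": the turn, a rotation vector about the tool's x, y, z in degrees, a list of three; "slide": the shift along the tool's x, y, z in cm, a list of three; "jaw": the opening, from 0 (shut) to 1 (fully open). A call has 1 to 5 rows; each row shifts and turns the commanded pose from where the row before left it, along the tool's axes as they then stand; what a row does not reach is not made up. A row lasts 1/12 s, in which the tool goes at most 41.7 mm and 7.16 degrees, less where a joint would pass 70% of its speed; a pose out of reach is approached as far as the arm can. A call with a gripper value outside its range is refused whole. The fingers move at their own pace and stop on an object; "squeeze" is the grip in N (left out, the last holds). Time passes only in rows, so rows that do not move let the fingers close. It gives the time, the measured TCP pose, the force and the opening at its end, in the units of the state.
- env.sense(): the state, without advancing time (a new reading comes with each control period).
- env.grab_frame(name): name is "side" or "top"; returns a dict with "color" (420x560x3 uint8, red, green, blue), "range_z" (420x560 float32, m along the optical axis (not along the pixel's ray), 0 where there is no reading), "K" (3x3 intrinsics, pixels), "dist_coeffs" ([k1, k2, p1, p2, k3] as OpenCV has them; the pictures are not rectified), "pose" (4x4, takes a point from camera to world coordinates). Camera axes: x right, y up, looking along -z (the intrinsics and any distortion apply to the point x, -y, -z); pixel columns grow to the right and rows downward; lengths in m; the calibration is good to about 2 mm. A picture is of the moment at which its call begins.
- env.job_done(): hands the job in, once; it reports no verdict.
The state is a dict: "clock": time; "joint_positions": joint angles; "qvel": joint speeds; "tau": joint torques, N m; "ee_pos": TCP position; "tcp_rot": TCP orientation; "force": force on the tool from outside, world axes, zero at the start; "torque": the same for the moment, N m; "width": finger opening in m.
Only numpy, scipy, OpenCV 4.12 (cv2) and the standard library are available. Lean on these libraries where they do the work, as an engineer would, in place of code of your own. Each camera call takes 0.05 s, during which the arm holds its last target.

### The job

Pick up the longer of the two metal blade bars and press it down between the two spring clips of the holder until both clips snap back over its pointed ends and it sits fully home, bed it on its rests with a firm push of 15 to 30 N, and let go. Feel your way: the height of the holder's clip rail is set differently each time, and the bar must never press on the holder with more than 40 N. Leave the shorter bar and the other things where they are.

Things in the scene. Friction and masses are not known exactly. Their poses are not given: they have to be found in the camera images.
- blade_bar_center (a point): Centre of the long blade bar to fit: aluminium body 24 mm wide (its x), 90 long (y), 30 high (z), with a round steel pin 20 mm thick, 25 mm long on each end, the last 7.5 mm coned at 45 degrees to a 5 mm tip; 140 mm over all, 0.15 to 0.31 kg. The point is at mid length, width and height, 15 mm above its flat underside. Grip across the 24 mm at mid length. Either end may go either way.
- short_bar_center (a point): Centre of the shorter bar (106 mm over all, body 56 mm, else the same shape as the long one), 15 mm above its underside; it does not fit and stays where it lies.
- clip_holder: Fixed holder: grey foot 62 (x) by 194 (y) by 10 mm high; origin at the centre of its underside, z up, y along its length. On it stands an aluminium rail 36 x 170 x 8 mm with rest pads and clips, set up by an unknown, unmeasured d of 0 to 12 mm, constant in a run. The home bar has its centre at x = 0, y = 0, z = 51 mm + d, its length along y, its flat underside on the two pads.
- holder_mid (a point): Middle of the top face of the foot, 10 mm above the table. In the holder frame, the rubber pads (tops at z = 36 mm + d) are centred 38 mm either side of the middle; cheeks beside them leave 30 mm for the 24 mm body and flare above z = 45 mm + d. Between the pads the rail is free above z = 24 mm + d: room for fingers round the bar's middle.
- clip_left (a joint): Tilt (rad) of the steel leaf clip at the holder's +y end: 0 at rest, upright; grows as it is spread outward, 0.11 when a pin tip passes its bead, back below 0.03 when the bar is home. The bead is a 10 mm thick round bar along x, on the clip's inner side, centred at z = 61 mm + d and y = 71 mm; the clip's top is at 79 mm + d.
- clip_right (a joint): The same at the -y end. The cones meet the beads with the bar's centre at z = 69.7 mm + d; 5 to 15 N spreads both until they slip over the tips near 60 mm + d; then they pull the bar down to 51 mm + d on firm pads, with 1 to 2 mm of play. Off along y by 1 to 4 mm, one end meets first, is pushed back along y and may tilt or jam the bar: yield to that push.
- tally_counter: Bystander: small round white counter, 52 x 46 x 21 mm; origin under its centre.
- spare_star_knob: Bystander: black star knob, 40 mm, 22 mm high; origin under its centre.
- spanner_13: Bystander: flat spanner 147 mm long, 6 mm thick; origin under its centre.
- loupe: Bystander: black folding loupe, 40 x 40 x 42 mm; origin under its centre.
- blade_bar: The long blade bar itself, for the contact and speed rules; origin at the centre of its flat underside, 15 mm below its centre; same axes.

How it is judged:
By the outcome, as a careful person would: the job done as asked, in the order asked, and still so for the second after the job is handed in, with the robot touching nothing.
It also fails if it takes over 66 s, if anything falls off the work surface, if the arm or the gripper's body presses on something with over 40 N, if the wrist force passes 120 N, or if a joint passes its speed limit or range.

## Working session

There is one attempt and no reset: what is moved stays moved. The work goes in short steps, Python scripts to look and compute and a tool call to move; the robot and the scene stay as the last step left them, time stands still between calls to the robot, and variables do not carry over. Pictures are saved under pics/ and viewed, and the job is handed in when it is done.

Besides the shell and the picture viewer there is one more tool, called after "Call:" as name(argument=value, ...) on one line, values as JSON. drive_tool: Moves the arm, as the interface text tells. Its arguments: {"type":"object","properties":{"dr":{"type":"array","items":{"type":"array","items":{"type":"number"}}},"slide":{"type":"array","items":{"type":"array","items":{"type":"number"}}},"jaw":{"type":"array","items":{"type":"number"}},"squeeze":{"type":"number"}},"required":["dr","slide","jaw"]}

```bash
mkdir -p pics; python3 - <<'E'
from bench import env
import cv2,numpy as np
print(env.sense())
for n in ["top","side"]:
    f=env.grab_frame(n)
    cv2.imwrite(f"pics/{n}0.png",f["color"][:,:,::-1])
    print(n,f["K"],f["dist_coeffs"],f["pose"],f["range_z"].min(),f["range_z"].max())
    np.savez(f"{n}0.npz",**f)
E
```

```text
{'clock': 0.0, 'joint_positions': array([ 1.04549187e+00,  5.28456444e-01,  1.43390062e+00,  2.60512923e-05,
        1.18137476e+00, -1.78476993e-01]), 'qvel': array([ 0.00075308, -0.00056978, -0.00033596, -0.00067174,  0.00059719,
        0.00186595]), 'tau': array([ 8.57694681e-05, -4.40053153e+01, -1.76592869e+01,  6.33250899e-02,
        5.82872238e-02, -1.83686871e-04]), 'ee_pos': array([0.21198815, 0.58709507, 0.18337822]), 'tcp_rot': array([ 4.38354830e-04,  8.18511968e-01,  5.74488480e-01, -9.75705327e-04]), 'force': array([ 0.05914449, -0.6021043 ,  1.16958947]), 'torque': array([0.04316592, 0.01057615, 0.00899686]), 'width': 0.08703480453299094}
top [[454.52198958   0.         277.88459134]
 [  0.         454.52198958 209.4964322 ]
 [  0.           0.           1.        ]] [0.02286082 0.         0.         0.         0.        ] [[ 0.02187701  0.99547343 -0.0924881   0.44058574]
 [-0.99972384  0.02098836 -0.0105702   0.01745965]
 [-0.00858118  0.0926938   0.99565768  0.94322385]
 [ 0.          0.          0.          1.        ]] 0.0 1.8736727
side [[392.33086516   0.         281.54542275]
 [  0.         392.33086516 208.23917639]
 [  0.           0.           1.        ]] [-0.04229467  0.          0.          0.          0.        ] [[-0.95327983  0.18325501 -0.24015654  0.31571894]
 [-0.30183512 -0.54523458  0.78205806  0.69796064]
 [ 0.01237441  0.81800785  0.57507393  0.54167877]
 [ 0.          0.          0.          1.        ]] 0.0 3.670711
```

View pics/top0.png

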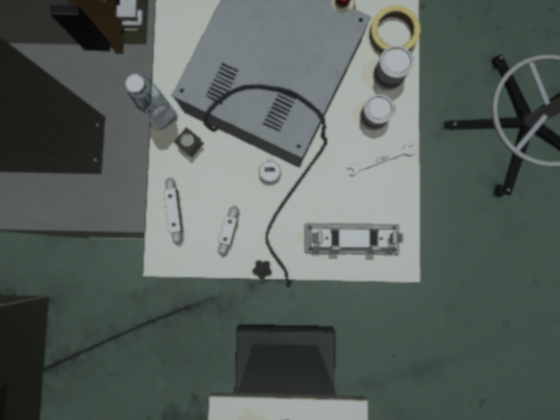

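View pics/side0.png

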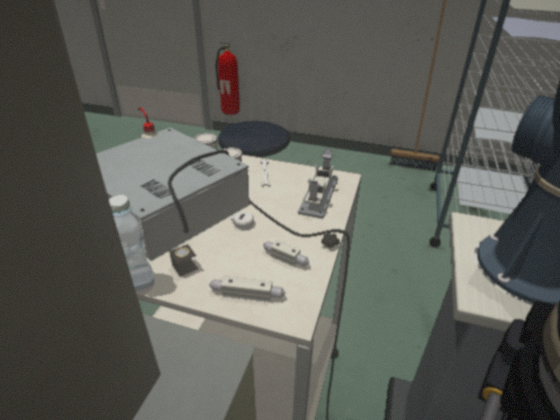

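The top view shows the long bar at about (173,211), the short bar at (229,230), and the holder at (353,239). The loupe is at (189,143), the counter at (270,172) and the knob at (262,269). Next I'll measure them.

```bash
cat > h.py <<'E'
import numpy as np,cv2
def rays(f,uv):
    p=cv2.undistortPoints(np.array(uv,float).reshape(-1,1,2),f["K"],f["dist_coeffs"]).reshape(-1,2)
    return np.c_[p[:,0],-p[:,1],-np.ones(len(p))]
def plane(f,uv,z):
    d=rays(f,uv)@f["pose"][:3,:3].T; o=f["pose"][:3,3]
    return o+d*((z-o[2])/d[:,2])[:,None]
def cloud(f):
    h,w=f["range_z"].shape; u,v=np.meshgrid(np.arange(w),np.arange(h))
    r=rays(f,np.c_[u.ravel(),v.ravel()])*f["range_z"].ravel()[:,None]
    P=r@f["pose"][:3,:3].T+f["pose"][:3,3]
    P[f["range_z"].ravel()==0]=np.nan
    return P.reshape(h,w,3)
E
python3 - <<'E'
from h import *
for n in ["top","side"]:
    f=dict(np.load(n+"0.npz")); C=cloud(f)
    t=C[:,:,2]
    if n=="top": print("table z",[np.round(C[v,u],4) for u,v in [(200,250),(300,210),(400,200),(160,255)]])
    rois={"top":{"long":(158,172,190,248),"short":(214,200,244,258),"holder":(300,215,408,262)},"side":{"long":(205,268,290,305),"short":(258,236,312,268),"holder":(295,145,345,218)}}[n]
    for k,(a,b,c,d) in rois.items():
        Z=C[b:d,a:c]; m=(Z[:,:,2]>0.012)&(Z[:,:,2]<.15)
        P=Z[m]; r=cv2.minAreaRect((P[:,:2]*1000).astype(np.float32))
        print(n,k,m.sum(),np.round(r[0],1),np.round(r[1],1),r[2],np.round(np.percentile(P[:,2],[5,50,90,99]),4))
    img=f["color"]
    for k,(a,b,c,d) in rois.items():
        cv2.imwrite(f"pics/{n}_{k}.png",cv2.resize(img[b-5:d+5,a-5:c+5,::-1],None,fx=5,fy=5,interpolation=cv2.INTER_CUBIC))
E
```

```text
table z [array([ 0.4407,  0.1868, -0.0007]), array([ 5.281e-01, -1.860e-02,  1.000e-04]), array([ 0.5535, -0.2264, -0.0012]), array([0.4287, 0.2688, 0.0005])]
top long 798 [520.5 241.9] [139.7  24.8] 9.056570053100586 [0.0174 0.0284 0.0314 0.0334]
top short 559 [482.  128.6] [ 24.4 104.8] 75.85470581054688 [0.0175 0.0281 0.0313 0.0332]
top holder 1858 [ 470.9 -125.3] [ 59.1 188. ] 1.235845923423767 [0.0132 0.037  0.0756 0.0891]
side long 1042 [519.8 243.5] [138.3  26.8] 10.016962051391602 [0.0143 0.0267 0.0303 0.0313]
side short 568 [480.9 130.5] [ 25.5 104.6] 77.6657943725586 [0.0139 0.0247 0.0305 0.0316]
side holder 793 [ 467.5 -119.6] [178.6  50.6] 89.39417266845703 [0.0325 0.0446 0.0773 0.0891]
```

View pics/top_holder.png

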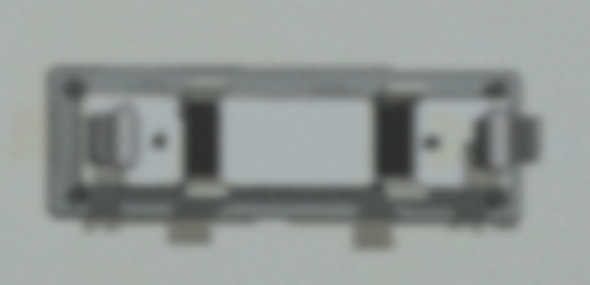

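View pics/side_holder.png

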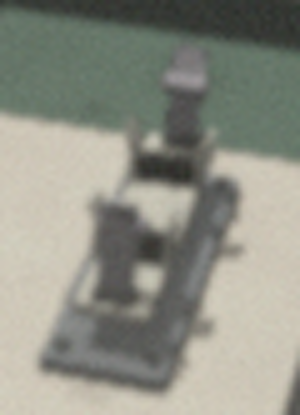

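View pics/top_long.png

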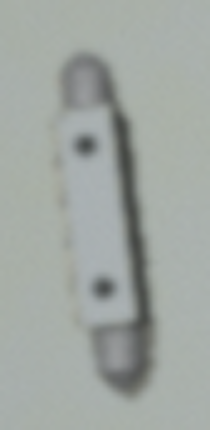

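```bash
python3 - <<'E'
from h import *
f=dict(np.load("top0.npz"));C=cloud(f)
Z=C[210:268,295:413].reshape(-1,3);Z=Z[~np.isnan(Z[:,0])]
for lo,hi in [(.006,.014),(.024,.034),(.036,.052),(.052,.07),(.07,.1)]:
    P=Z[(Z[:,2]>lo)&(Z[:,2]<hi)]
    r=cv2.minAreaRect((P[:,:2]*1000).astype(np.float32)); print(lo,hi,len(P),np.round(r[0],1),np.round(r[1],1),round(r[2],2), np.median(P[:,2]))
print(np.round(Z[Z[:,2]>.075]*1000,0)[::6])
E
```

```text
0.006 0.014 1167 [ 472.  -124.7] [ 61.6 194.9] 1.17 0.009943621774734845
0.024 0.034 119 [ 471.2 -122. ] [ 35.9 163.4] 1.25 0.03330877410472932
0.036 0.052 842 [ 471.1 -124.3] [ 35.9 168.8] 1.25 0.0379233251933912
0.052 0.07 133 [ 471.3 -124.7] [93.8 42.7] 89.86 0.06177727847349712
0.07 0.1 213 [ 471.1 -124.6] [ 24.7 165. ] 1.16 0.07862551702067366
[[ 482.  -54.   77.]
 [ 480.  -50.   79.]
 [ 483. -198.   78.]
 [ 478.  -54.   79.]
 [ 481. -200.   77.]
 [ 475.  -42.   90.]
 [ 476.  -54.   77.]
 [ 479. -200.   78.]
 [ 473.  -42.   93.]
 [ 474.  -54.   79.]
 [ 477. -201.   76.]
 [ 471.  -42.   89.]
 [ 472.  -54.   78.]
 [ 475. -201.   76.]
 [ 470.  -42.   89.]
 [ 473. -196.   80.]
 [ 473. -205.   86.]
 [ 468.  -51.   79.]
 [ 471. -196.   78.]
 [ 471. -205.   89.]
 [ 466.  -51.   78.]
 [ 470. -196.   79.]
 [ 470. -206.   86.]
 [ 464.  -51.   78.]
 [ 468. -196.   78.]
 [ 468. -205.   88.]
 [ 463.  -51.   76.]
 [ 466. -196.   78.]
 [ 466. -205.   87.]
 [ 464. -191.   76.]
 [ 464. -202.   79.]
 [ 459.  -53.   75.]
 [ 460. -195.   75.]]
```

```bash
python3 - <<'E'
from h import *
G={}
for n in ["top","side"]:
    C=cloud(dict(np.load(n+"0.npz"))).reshape(-1,3);C=C[~np.isnan(C[:,0])]
    print(n)
    for x in np.arange(.1,.9,.05):
        row=[]
        for y in np.arange(.75,-.35,-.05):
            m=(abs(C[:,0]-x)<.025)&(abs(C[:,1]-y)<.025)
            row.append("%4d"%(1000*np.percentile(C[m,2],97)) if m.sum()>3 else "  ..")
        print("%.2f"%x," ".join(row))
E
```

```text
top
0.10 -831 -825 -827 -829 -831 -831 -830 -831 -830 -830 -831 -741    2    1    1    0    1    1    2 -737 -829 -828
0.15 -830 -830 -830 -826 -823 -827 -830 -831 -831 -831 -829 -743    2    2    2    1    2    2    2 -742 -829 -830
0.20 -830 -831 -830 -829 -831 -826 -827 -831 -830 -830 -830 -828 -830 -829 -829 -830 -829 -830 -829 -829 -828 -830
0.25 -829 -830 -830 -830 -828 -830 -829 -830 -830 -831 -829 -829 -830 -829 -828 -829 -830 -831 -830 -830 -829 -829
0.30 -830 -830 -828 -830 -829 -830 -831 -829 -829 -830 -830 -829 -829 -829 -829 -830 -830 -828 -830 -830 -829 -829
0.35 -829 -831 -829 -831 -830 -831 -830 -833 -831 -831 -829 -832 -832 -828 -825   -3 -833 -830 -830 -830 -828 -829
0.40 -830 -830 -829 -830 -829   ..   ..   ..   ..    2    2    3    2    3   23    9    3    3    3    3    3   ..
0.45 -830 -830 -829 -830 -831   ..   ..   ..   ..    3   24    3   31   27    9    3   82   61   62   83    3   ..
0.50 -225 -195  -37  -35  -35  -35  -35  -35  -35    3   32    6   31   31    9    3   77   61   60   81    3   ..
0.55   ..   ..  -35  -35  -35  -34  -35  -35  -35    2   31  
[... 1888 characters left out ...]
    1   ..
0.60   ..   ..   ..  250  340  446  495  491  -36    2   23    1    1    1   21  115    3    5    6    1    2   ..
0.65   ..   ..   ..   ..   ..   ..   ..  -36  -36    2   38   41    1  117  118  118  118    1    6    7    7   ..
0.70   ..   ..   ..   ..   ..   ..   ..   ..  -36  184  185  117  126  118  119  127  126 -612   55   54    2   ..
0.75   ..   ..   ..   ..   ..   ..   ..   ..   ..  186  185  119  119  127  127  127  119  118   54   55    1   ..
0.80   ..   ..   ..   ..   ..   ..   ..   ..   ..   ..   ..  118  119  119  119  119  119  119   72   72   73   ..
0.85   ..   ..   ..   ..   ..   ..   ..   ..   ..   ..   ..  118  119  119  119  119  119  119  119   73   72   ..
```

Call:
drive_tool(dr=[[0,0,0],[0,0,0],[0,0,0],[0,0,0],[0,0,0]], slide=[[-2,2.7,0],[-2,2.7,0],[-2,2.7,0],[-2,2.7,0],[-2,2.7,0]], jaw=[1,1,1,1,1], squeeze=50)

```text
clock: 0.52
ee_pos: [0.3056, 0.4463, 0.1839]
tcp_rot: [0.0, 0.818, 0.575, -0.0]
force: [0.5, -0.0, 0.8]
width: 0.0869
```

Call:
drive_tool(dr=[[0,0,0],[0,0,0],[0,0,0],[0,0,0],[0,0,0]], slide=[[-2,2.7,0],[-2,2.7,0],[-2,2.7,0],[0,0,0],[0,0,0]], jaw=[1,1,1,1,1])

```text
clock: 0.93
ee_pos: [0.3619, 0.3626, 0.1841]
tcp_rot: [-0.0, 0.82, 0.573, -0.0]
force: [-0.9, -0.2, -0.8]
width: 0.0867
```

Call:
drive_tool(dr=[[0,0,-6],[0,0,-6],[0,0,-6],[0,0,-6],[0,0,-5.4]], slide=[[0,0,0],[0,0,0],[0,0,0],[0,0,0],[0,0,0]], jaw=[1,1,1,1,1])

```text
clock: 1.35
ee_pos: [0.3599, 0.365, 0.1841]
tcp_rot: [-0.0, 0.643, 0.766, -0.0]
force: [0.2, -0.1, -0.0]
width: 0.0874
```

```bash
cat > g.py <<'E'
import numpy as np
from scipy.spatial.transform import Rotation as R
def st(s):
    q=s["tcp_rot"]; r=R.from_quat([q[1],q[2],q[3],q[0]]); M=r.as_matrix()
    print("t %.2f"%s["clock"],"pos",np.round(s["ee_pos"],4),"yaw %.2f"%np.degrees(np.arctan2(M[1,0],M[0,0])),"z",np.round(M[:,2],4),"F",np.round(s["force"],2),"T",np.round(s["torque"],2),"w %.4f"%s["width"])
    return M
def to(s,x,y,z,yaw):
    M=st(s); d=(np.array([x,y,z])-s["ee_pos"])
    D=R.from_euler('z',yaw,degrees=True).as_matrix()@np.diag([1,-1,-1])
    print("slide cm",np.round(M.T@d*100,2),"dr deg",np.round(np.degrees(R.from_matrix(M.T@D).as_rotvec()),2))
E
python3 -c "
from bench import env;from g import *
to(env.sense(),.5202,.2425,.10,99.5)"
```

```text
t 1.35 pos [0.3599 0.365  0.1841] yaw 99.92 z [-9.e-04  2.e-04 -1.e+00] F [ 0.24 -0.14 -0.04] T [ 0.02  0.02 -0.03] w 0.0874
slide cm [-14.83  13.68   8.4 ] dr deg [-0.05 -0.02  0.42]
```

Call:
drive_tool(dr=[[0,0,0],[0,0,0],[0,0,0],[0,0,0],[0,0,0]], slide=[[-2.5,2.3,1],[-2.5,2.3,1],[-2.5,2.3,1],[-2.5,2.3,1.5],[-2.5,2.3,1.5]], jaw=[1,1,1,1,1])

```text
clock: 1.77
ee_pos: [0.4959, 0.2605, 0.1239]
tcp_rot: [-0.0, 0.645, 0.764, 0.0]
force: [0.8, 0.4, 1.3]
width: 0.0868
```

Call:
drive_tool(dr=[[0,0,0.4],[0,0,0],[0,0,0],[0,0,0]], slide=[[-2.3,2.2,1.5],[0,0,0],[0,0,0],[0,0,0]], jaw=[1,1,1,1])

```text
clock: 2.1
ee_pos: [0.5195, 0.2418, 0.109]
tcp_rot: [-0.001, 0.648, 0.761, -0.0]
force: [-0.3, 0.4, 1.1]
width: 0.0869
```

```bash
python3 -c "
from bench import env;from g import *
import cv2
to(env.sense(),.5202,.2425,.005,99.5)
cv2.imwrite('pics/s1.png',env.grab_frame('side')['color'][:,:,::-1])"
```

```text
t 2.10 pos [0.5195 0.2418 0.109 ] yaw 99.18 z [-1.8e-03  3.0e-04 -1.0e+00] F [-0.26  0.4   1.1 ] T [ 0.03  0.07 -0.03] w 0.0869
slide cm [ 0.06  0.1  10.4 ] dr deg [-0.1  -0.03 -0.32]
```

View pics/s1.png

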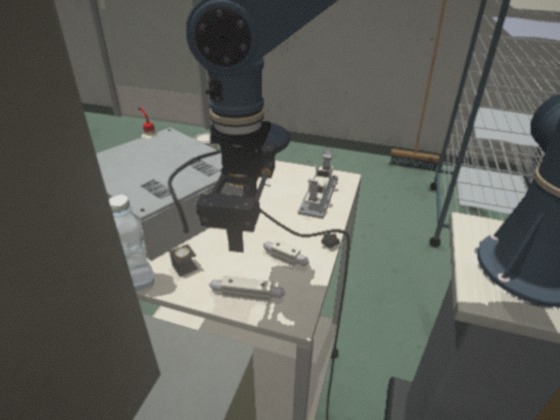

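The fingers are at about (237,240), above the long bar at (248,288). The way down is clear.

Call:
drive_tool(dr=[[0,0,0],[0,0,0],[0,0,0],[0,0,0],[0,0,0]], slide=[[0,0.1,2.6],[0,0,2.6],[0,0,2.6],[0,0,2],[0,0,0.5]], jaw=[1,1,1,1,1])

```text
clock: 2.57
ee_pos: [0.5183, 0.2418, 0.0043]
tcp_rot: [-0.002, 0.648, 0.762, -0.002]
force: [0.1, -0.7, 0.2]
width: 0.0868
```

Call:
drive_tool(dr=[[0,0,0],[0,0,0],[0,0,0]], slide=[[0,0,0],[0,0,0],[0,0,0]], jaw=[0.6,0.45,0.45])

```text
clock: 2.82
ee_pos: [0.5227, 0.2417, 0.008]
tcp_rot: [0.001, 0.648, 0.761, 0.001]
force: [0.6, 0.2, 1.0]
width: 0.0744
```

```bash
python3 -c "
from bench import env;from g import *
import cv2
to(env.sense(),.5202,.2425,.005,99.5)"
```

```text
t 2.82 pos [0.5227 0.2417 0.008 ] yaw 99.19 z [ 2.9e-03  8.0e-04 -1.0e+00] F [0.63 0.23 1.01] T [ 0.01 -0.01  0.02] w 0.0744
slide cm [ 0.12 -0.23  0.3 ] dr deg [ 0.17 -0.02 -0.31]
```

Call:
drive_tool(dr=[[0,0,0],[0,0,0],[0,0,0]], slide=[[0,0,0],[0,0,0],[0,0,0]], jaw=[0.5,0.5,0.5])

```text
clock: 3.07
ee_pos: [0.5224, 0.2409, 0.0073]
tcp_rot: [0.001, 0.649, 0.761, 0.001]
force: [-0.2, 0.5, -0.8]
width: 0.0548
```

```bash
python3 -c "
from bench import env;from g import *
import cv2
to(env.sense(),.5202,.2425,.005,99.5)"
```

```text
t 3.07 pos [0.5224 0.2409 0.0073] yaw 99.13 z [ 1.8e-03  4.0e-04 -1.0e+00] F [-0.21  0.55 -0.75] T [ 0.03  0.01 -0.02] w 0.0548
slide cm [ 0.19 -0.19  0.23] dr deg [ 0.1  -0.01 -0.37]
```

Call:
drive_tool(dr=[[0,0,-0.3],[0,0,0],[0,0,0],[0,0,0]], slide=[[0.15,-0.2,0.2],[0,0,0],[0,0,0],[0,0,0]], jaw=[0.45,0.45,0.45,0.45])

```text
clock: 3.4
ee_pos: [0.5194, 0.2419, 0.0043]
tcp_rot: [-0.0, 0.647, 0.763, -0.0]
force: [0.2, -0.1, -0.4]
width: 0.04
```

```bash
python3 -c "
from bench import env;from g import *
import cv2
to(env.sense(),.5202,.2425,.005,99.5)"
```

```text
t 3.40 pos [0.5194 0.2419 0.0043] yaw 99.43 z [-3.e-04 -1.e-04 -1.e+00] F [ 0.17 -0.13 -0.36] T [ 0.01  0.01 -0.02] w 0.0400
slide cm [ 0.05  0.09 -0.07] dr deg [-0.02  0.   -0.07]
```

Good. Closing now.

Call:
drive_tool(dr=[[0,0,0],[0,0,0],[0,0,0],[0,0,0],[0,0,0]], slide=[[0,0.05,0],[0,0,0],[0,0,0],[0,0,0],[0,0,0]], jaw=[0.2,0.1,0.05,0,0])

```text
clock: 3.82
ee_pos: [0.52, 0.242, 0.0043]
tcp_rot: [0.0, 0.647, 0.763, -0.0]
force: [-0.3, -0.2, -0.7]
width: 0.0135
```

Call:
drive_tool(dr=[[0,0,0],[0,0,0],[0,0,0],[0,0,0]], slide=[[0,0,0],[0,0,0],[0,0,0],[0,0,0]], jaw=[0,0,0,0])

```text
clock: 4.15
ee_pos: [0.52, 0.242, 0.0044]
tcp_rot: [-0.0, 0.647, 0.763, -0.0]
force: [0.3, 0.0, -0.0]
width: 0.0004
```

Call:
drive_tool(dr=[[0,0,0],[0,0,0],[0,0,0],[0,0,0],[0,0,0]], slide=[[0,0,-1],[0,0,-3],[0,0,-3.5],[0,0,-3.5],[0,0,-3.5]], jaw=[0,0,0,0,0])

```text
clock: 4.57
ee_pos: [0.5196, 0.2419, 0.1514]
tcp_rot: [-0.0, 0.647, 0.763, -0.0]
force: [1.2, 0.4, 0.0]
width: 0.0004
```

Call:
drive_tool(dr=[[0,0,0],[0,0,0],[0,0,0]], slide=[[0,0,-2.5],[0,0,0],[0,0,0]], jaw=[0,0,0])

```text
clock: 4.82
ee_pos: [0.5211, 0.2424, 0.1768]
tcp_rot: [0.001, 0.647, 0.763, 0.002]
force: [-0.6, -0.8, -1.0]
width: 0.0006
```

```bash
python3 -c "
from bench import env;from g import *
import cv2
to(env.sense(),.4712,-.1245,.17,1.2)
cv2.imwrite('pics/s2.png',env.grab_frame('side')['color'][:,:,::-1])"
```

```text
t 4.82 pos [0.5211 0.2424 0.1768] yaw 99.44 z [ 0.0047  0.0012 -1.    ] F [-0.58 -0.84 -1.02] T [-0.01 -0.01  0.05] w 0.0006
slide cm [-35.37 -10.94   0.62] dr deg [ 0.19 -0.25 98.24]
```

View pics/s2.png

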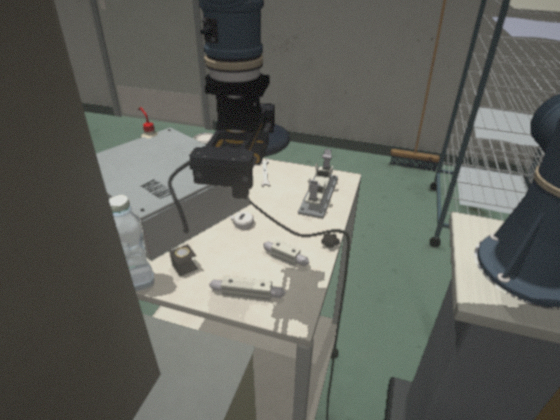

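```bash
python3 -c "
from bench import env;from g import *
from h import *
f=env.grab_frame('side'); s=env.sense();st(s)
T=f['pose']
def pj(P):
    c=(np.asarray(P,float)-T[:3,3])@T[:3,:3]; c=c*[1,-1,-1]
    return cv2.projectPoints(c.reshape(1,3),np.zeros(3),np.zeros(3),f['K'],f['dist_coeffs'])[0].ravel()
for p in [(.5195,.2418,.109),s['ee_pos'],(.52,.242,.015),(.52,.242,.004)]: print(p,pj(p))
f=env.grab_frame('top');cv2.imwrite('pics/t2.png',f['color'][:,:,::-1])
C=cloud(f)[172:248,158:190]; m=(C[:,:,2]>0.012)&(C[:,:,2]<.05); P=C[m]; print(len(P),cv2.minAreaRect((P[:,:2]*1000).astype(np.float32)))
"
```

```text
t 4.92 pos [0.519  0.2417 0.1738] yaw 99.43 z [-1.7e-03 -5.0e-04 -1.0e+00] F [-1.1   0.03 -1.18] T [ 0.03  0.06 -0.03] w 0.0004
(0.5195, 0.2418, 0.109) [244.4540886  248.89232751]
[0.51895843 0.2417402  0.1737973 ] [243.04279679 217.73129436]
(0.52, 0.242, 0.015) [246.38627965 288.24247444]
(0.52, 0.242, 0.004) [246.62939145 292.44675604]
411 ((492.5270690917969, 237.80322265625), (83.08075714111328, 25.021398544311523), 8.881326675415039)
```

View pics/t2.png

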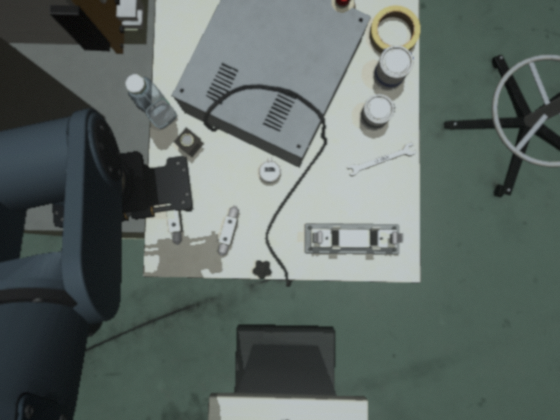

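```bash
python3 -c "
from bench import env;from h import *
f=env.grab_frame('side');np.savez('side3.npz',**f)
a=cv2.imread('pics/s1.png')[100:310,170:330];b=f['color'][100:310,170:330,::-1]
cv2.imwrite('pics/s3.png',cv2.resize(np.hstack([a,b]),None,fx=2.5,fy=2.5))
C=cloud(f); 
for v in range(150,240,6): print(v,[tuple(np.round(C[v,u]*1000).astype(int)) if C[v,u,0]==C[v,u,0] else None for u in range(222,262,8)])
"
```

```text
150 [(np.int64(513), np.int64(307), np.int64(324)), (np.int64(520), np.int64(269), np.int64(305)), (np.int64(510), np.int64(266), np.int64(305)), (np.int64(485), np.int64(298), np.int64(324)), (np.int64(490), np.int64(260), np.int64(305))]
156 [(np.int64(506), np.int64(322), np.int64(324)), (np.int64(497), np.int64(319), np.int64(324)), (np.int64(488), np.int64(317), np.int64(325)), (np.int64(479), np.int64(313), np.int64(324)), (np.int64(471), np.int64(308), np.int64(323))]
162 [(np.int64(501), np.int64(334), np.int64(323)), (np.int64(491), np.int64(333), np.int64(325)), (np.int64(482), np.int64(330), np.int64(324)), (np.int64(474), np.int64(326), np.int64(324)), (np.int64(469), np.int64(313), np.int64(318))]
168 [(np.int64(501), np.int64(335), np.int64(316)), (np.int64(492), np.int64(333), np.int64(316)), (np.int64(482), np.int64(331), np.int64(317)), (np.int64(473), np.int64(329), np.int64(318)), (np.int64(478), np.int64(292), np.int64(297))]
174 [(np.int64(502), np.int64(334), np.int64(307)), (np.int64(492), np.int64(332), np.int64(308)), (np.int64(483), np.int64(329), np.int64(3
[... 1716 characters left out ...]
(11), np.int64(-1))]
222 [(np.int64(654), np.int64(57), np.int64(0)), (np.int64(636), np.int64(52), np.int64(1)), (np.int64(610), np.int64(66), np.int64(18)), (np.int64(591), np.int64(65), np.int64(22)), (np.int64(585), np.int64(33), np.int64(-1))]
228 [(np.int64(646), np.int64(75), np.int64(-2)), (np.int64(629), np.int64(70), np.int64(-1)), (np.int64(609), np.int64(70), np.int64(4)), (np.int64(591), np.int64(66), np.int64(5)), (np.int64(577), np.int64(55), np.int64(0))]
234 [(np.int64(635), np.int64(98), np.int64(1)), (np.int64(619), np.int64(91), np.int64(0)), (np.int64(602), np.int64(87), np.int64(1)), (np.int64(586), np.int64(80), np.int64(0)), (np.int64(569), np.int64(75), np.int64(0))]
```

View pics/s3.png

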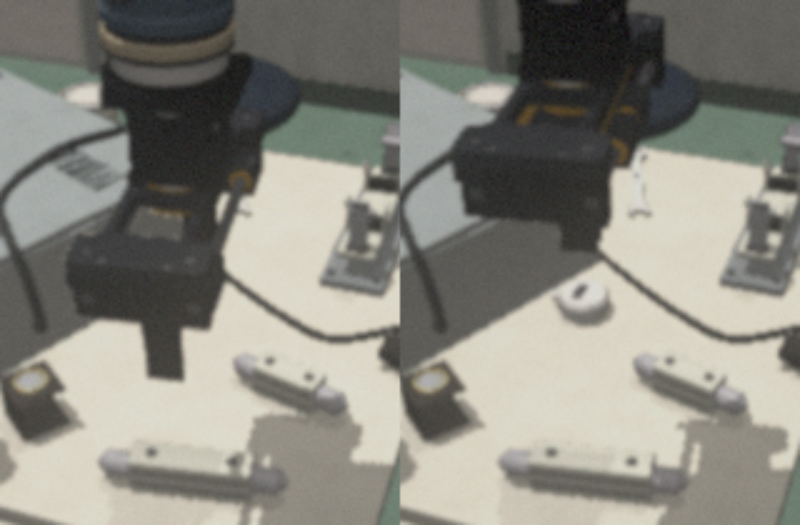

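```bash
python3 -c "
from h import *
f=dict(np.load('side3.npz'));C=cloud(f).reshape(-1,3)
P=C[(C[:,0]>.46)&(C[:,0]<.58)&(C[:,1]>.18)&(C[:,1]<.30)&(C[:,2]>.1)&(C[:,2]<.277)]
for z in np.arange(.2,.28,.006):
    Q=P[abs(P[:,2]-z)<.003]; 
    if len(Q): print(round(z,3),len(Q),np.round([Q[:,0].min(),Q[:,0].max(),Q[:,1].min(),Q[:,1].max()],3))
print(np.sort(P[:,2])[:8])
"; sleep 0; python3 -c "
from bench import env;from g import *
st(env.sense())"
```

```text
0.212 29 [0.506 0.528 0.234 0.254]
0.218 58 [0.506 0.527 0.233 0.253]
0.224 56 [0.506 0.528 0.246 0.253]
0.23 29 [0.506 0.527 0.248 0.254]
[0.21024467 0.21039337 0.21166039 0.21168263 0.2120201  0.21208419
 0.21209918 0.21224333]
t 5.02 pos [0.5186 0.2416 0.1728] yaw 99.43 z [-3.6e-03 -9.0e-04 -1.0e+00] F [ 0.02 -0.14  0.11] T [ 0.03 -0.01 -0.01] w 0.0005
```

The fingertips measure about 38 mm higher than the reported TCP: 0.211 against 0.173. That means the jaws shut above the bar and missed it. The bar and the other things haven't moved. I'll lower again, checking the tip height by camera on the way.

Call:
drive_tool(dr=[[0,0,0],[0,0,0],[0,0,0],[0,0,0],[0,0,0]], slide=[[0,0,0],[0,0,1.5],[0,0,3],[0,0,3],[0,0,2.5]], jaw=[1,1,1,1,1])

```text
clock: 5.43
ee_pos: [0.5189, 0.2417, 0.0719]
tcp_rot: [-0.001, 0.647, 0.763, -0.001]
force: [-0.0, 0.5, 0.1]
width: 0.0258
```

Call:
drive_tool(dr=[[0,0,0],[0,0,0],[0,0,0],[0,0,0],[0,0,0]], slide=[[0,0,1],[0,0,0],[0,0,0],[0,0,0],[0,0,0]], jaw=[1,1,1,1,1])

```text
clock: 5.85
ee_pos: [0.5214, 0.2424, 0.0659]
tcp_rot: [0.001, 0.647, 0.763, 0.001]
force: [-0.8, 0.1, -0.1]
width: 0.059
```

```bash
python3 -c "
from bench import env;from h import *;from g import *
st(env.sense())
f=env.grab_frame('side');np.savez('side4.npz',**f)
cv2.imwrite('pics/s4.png',cv2.resize(f['color'][150:320,150:350,::-1],None,fx=3,fy=3))
C=cloud(f).reshape(-1,3)
P=C[(C[:,0]>.44)&(C[:,0]<.58)&(C[:,1]>.18)&(C[:,1]<.33)&(C[:,2]>.05)&(C[:,2]<.16)]
for z in np.arange(.06,.16,.006):
    Q=P[abs(P[:,2]-z)<.003]; 
    if len(Q): print(round(z,3),len(Q),np.round([Q[:,0].min(),Q[:,0].max(),Q[:,1].min(),Q[:,1].max()],3))
print(np.sort(P[:,2])[:8])
"
```

```text
t 5.85 pos [0.5214 0.2424 0.0659] yaw 99.43 z [ 3.2e-03  8.0e-04 -1.0e+00] F [-0.8   0.07 -0.06] T [ 0.06 -0.   -0.02] w 0.0590
0.102 4 [0.504 0.524 0.278 0.281]
0.108 36 [0.504 0.525 0.276 0.283]
0.114 45 [0.504 0.526 0.275 0.283]
0.12 40 [0.504 0.526 0.275 0.282]
0.126 32 [0.504 0.525 0.279 0.283]
0.132 11 [0.504 0.524 0.28  0.284]
0.144 4 [0.516 0.517 0.202 0.207]
0.15 18 [0.516 0.537 0.2   0.215]
0.156 25 [0.516 0.537 0.2   0.215]
[0.10348312 0.10470519 0.10497147 0.10498184 0.105237   0.10541324
 0.10569684 0.10577264]
```

View pics/s4.png

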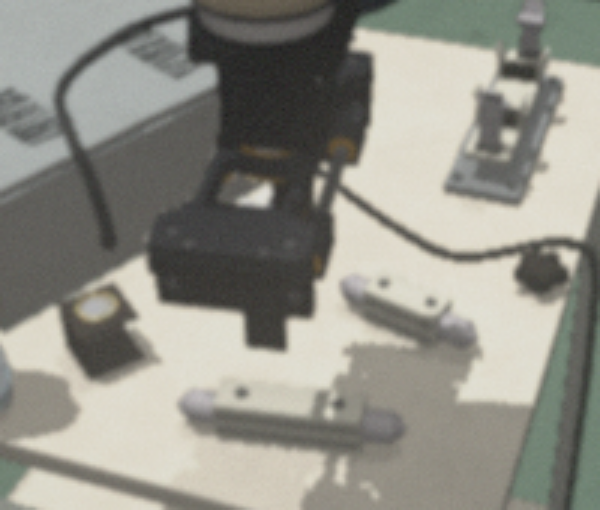

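The open fingertip is at z≈0.104 with 0.066 reported, so the offset of 38 mm holds. I'll go down by the camera height.

Call:
drive_tool(dr=[[0,0,0],[0,0,0],[0,0,0],[0,0,0],[0,0,0]], slide=[[0,0,0],[0,0,1],[0,0,2.5],[0,0,2.5],[0,0,1.5]], jaw=[0.9,0.9,0.9,0.9,0.9])

```text
clock: 6.32
ee_pos: [0.519, 0.2417, -0.0126]
tcp_rot: [-0.001, 0.647, 0.763, -0.001]
force: [-0.5, 0.1, 0.4]
width: 0.0779
```

Call:
drive_tool(dr=[[0,0,0],[0,0,0],[0,0,0],[0,0,0],[0,0,0]], slide=[[0,0,1],[0,0,0.5],[0,0,0],[0,0,0],[0,0,0]], jaw=[0.9,0.8,0.7,0.7,0.7])

```text
clock: 6.73
ee_pos: [0.5209, 0.2423, -0.0248]
tcp_rot: [0.001, 0.647, 0.763, 0.001]
force: [-0.7, -1.3, -0.8]
width: 0.0629
```

```bash
python3 -c "
from bench import env;from h import *;from g import *
to(env.sense(),.5202,.2425,-.033,99.5)
f=env.grab_frame('side');np.savez('side5.npz',**f)
cv2.imwrite('pics/s5.png',cv2.resize(f['color'][150:320,150:350,::-1],None,fx=3,fy=3))
C=cloud(f).reshape(-1,3)
P=C[(C[:,0]>.44)&(C[:,0]<.58)&(C[:,1]>.27)&(C[:,1]<.33)&(C[:,2]>.003)&(C[:,2]<.16)]
print(len(P),np.sort(P[:,2])[:12])
"
```

```text
t 6.73 pos [ 0.5209  0.2423 -0.0248] yaw 99.43 z [ 1.9e-03  5.0e-04 -1.0e+00] F [-0.7  -1.26 -0.78] T [-0.03 -0.01 -0.02] w 0.0629
slide cm [ 0.03 -0.07  0.82] dr deg [ 0.11 -0.01 -0.07]
1368 [0.00301712 0.00305751 0.00308593 0.00315294 0.00318141 0.00353747
 0.00366109 0.00379093 0.00444844 0.01491886 0.01562701 0.01569568]
```

View pics/s5.png

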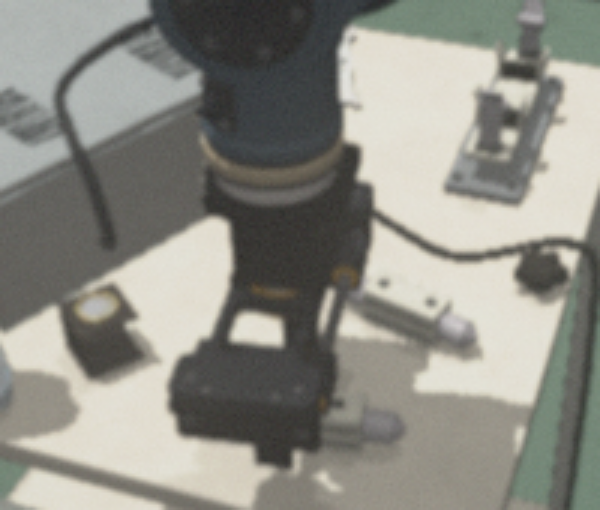

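The near finger straddles the bar with its tip at z≈0.015, crop pixel (275,462). I'll go 8 mm lower and then close.

Call:
drive_tool(dr=[[0,0,0],[0,0,0],[0,0,0],[0,0,0]], slide=[[0,0,0.4],[0,0,0.3],[0,0,0],[0,0,0]], jaw=[0.6,0.5,0.45,0.4])

```text
clock: 7.12
ee_pos: [0.5199, 0.242, -0.0328]
tcp_rot: [-0.0, 0.647, 0.763, -0.0]
force: [-0.4, 0.5, 0.1]
width: 0.042
```

Call:
drive_tool(dr=[[0,0,0],[0,0,0],[0,0,0],[0,0,0],[0,0,0]], slide=[[0,0,0],[0,0,0],[0,0,0],[0,0,0],[0,0,0]], jaw=[0.35,0.25,0.1,0.05,0])

```text
clock: 7.53
ee_pos: [0.5201, 0.2421, -0.0326]
tcp_rot: [0.0, 0.647, 0.763, 0.0]
force: [-0.2, -0.6, 0.5]
width: 0.0234
```

Call:
drive_tool(dr=[[0,0,0],[0,0,0],[0,0,0]], slide=[[0,0,0],[0,0,0],[0,0,0]], jaw=[0,0,0])

```text
clock: 7.78
ee_pos: [0.5201, 0.2421, -0.0326]
tcp_rot: [0.0, 0.647, 0.763, 0.0]
force: [0.2, 0.6, 0.0]
width: 0.024
```

```bash
python3 -c "
from bench import env;from g import *
st(env.sense())"
```

```text
t 7.78 pos [ 0.5201  0.2421 -0.0326] yaw 99.43 z [ 2.e-04  1.e-04 -1.e+00] F [0.2  0.61 0.02] T [ 0.12 -0.02  0.01] w 0.0240
```

Gripped: the width is 24.0 mm, as it should be. The bar is still on the table, so bar-centre z = reported z + 0.0476. Lifting.

Call:
drive_tool(dr=[[0,0,0],[0,0,0],[0,0,0],[0,0,0],[0,0,0]], slide=[[0,0,-1],[0,0,-2],[0,0,-3],[0,0,-3],[0,0,-3]], jaw=[0,0,0,0,0], squeeze=55)

```text
clock: 8.2
ee_pos: [0.5192, 0.2417, 0.0886]
tcp_rot: [-0.0, 0.647, 0.763, -0.001]
force: [0.3, -0.7, -1.8]
width: 0.0233
```

Call:
drive_tool(dr=[[0,0,3],[0,0,5],[0,0,6],[0,0,6],[0,0,6]], slide=[[0,0,-2],[0,0,-1],[0,0,0],[0,0,0],[0,0,0]], jaw=[0,0,0,0,0])

```text
clock: 8.62
ee_pos: [0.5197, 0.2418, 0.1183]
tcp_rot: [0.0, 0.803, 0.596, 0.0]
force: [-0.3, -1.0, -0.8]
width: 0.0236
```

Call:
drive_tool(dr=[[0,0,6],[0,0,6],[0,0,6],[0,0,6],[0,0,6]], slide=[[0,0,0],[0,0,0],[0,0,0],[0,0,0],[0,0,0]], jaw=[0,0,0,0,0])

```text
clock: 9.03
ee_pos: [0.5194, 0.2418, 0.1177]
tcp_rot: [0.0, 0.93, 0.368, -0.0]
force: [0.1, 0.2, -1.6]
width: 0.0236
```

Call:
drive_tool(dr=[[0,0,6],[0,0,6],[0,0,6],[0,0,6],[0,0,6]], slide=[[0,0,0],[0,0,0],[0,0,0],[0,0,0],[0,0,0]], jaw=[0,0,0,0,0])

```text
clock: 9.45
ee_pos: [0.5194, 0.2418, 0.1177]
tcp_rot: [0.0, 0.993, 0.114, -0.0]
force: [-0.8, 0.3, -1.0]
width: 0.0234
```

Call:
drive_tool(dr=[[0,0,6],[0,0,6],[0,0,0],[0,0,0],[0,0,0]], slide=[[0,0,0],[0,0,0],[0,0,0],[0,0,0],[0,0,0]], jaw=[0,0,0,0,0])

```text
clock: 9.87
ee_pos: [0.5198, 0.2419, 0.1175]
tcp_rot: [0.0, 1.0, 0.014, -0.0]
force: [-1.1, 0.1, -1.8]
width: 0.0236
```

```bash
python3 -c "
from bench import env;from h import *;from g import *
to(env.sense(),.4712,-.1245,.11,1.2)
f=env.grab_frame('side')
cv2.imwrite('pics/s6.png',f['color'][:,:,::-1])
"
```

```text
t 9.87 pos [0.5198 0.2419 0.1175] yaw 1.56 z [-2.e-04 -1.e-04 -1.e+00] F [-1.06  0.14 -1.84] T [-0.11  0.07  0.01] w 0.0236
slide cm [-5.85 36.5   0.76] dr deg [0.01 0.01 0.36]
```

View pics/s6.png

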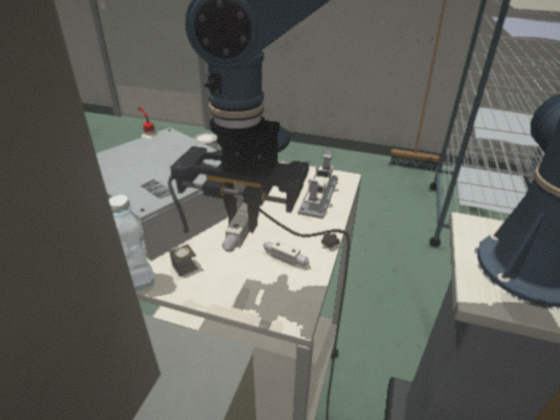

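The bar is held level, its near end at about (232,240). Carrying it over the holder.

Call:
drive_tool(dr=[[0,0,0.3],[0,0,0],[0,0,0],[0,0,0],[0,0,0]], slide=[[-0.5,2,0],[-0.5,3,0],[-0.5,3.2,0],[-0.5,3.2,0],[-0.5,3.2,0]], jaw=[0,0,0,0,0])

```text
clock: 10.33
ee_pos: [0.4976, 0.0944, 0.1175]
tcp_rot: [0.0, 1.0, 0.011, 0.0]
force: [-0.1, -0.5, -1.0]
width: 0.0232
```

Call:
drive_tool(dr=[[0,0,0],[0,0,0],[0,0,0],[0,0,0],[0,0,0]], slide=[[-0.5,3.2,0],[-0.5,3.2,0],[-0.5,3.2,0],[-0.5,3.2,0],[-0.5,3.2,0]], jaw=[0,0,0,0,0])

```text
clock: 10.75
ee_pos: [0.4759, -0.0665, 0.1176]
tcp_rot: [0.0, 1.0, 0.011, 0.0]
force: [0.7, 0.0, -2.4]
width: 0.0235
```

Call:
drive_tool(dr=[[0,0,0],[0,0,0],[0,0,0],[0,0,0],[0,0,0]], slide=[[-0.4,3,0],[-0.4,2,0],[0,1,0],[0,0,0],[0,0,0]], jaw=[0,0,0,0,0])

```text
clock: 11.17
ee_pos: [0.4694, -0.1247, 0.1174]
tcp_rot: [-0.0, 1.0, 0.01, -0.0]
force: [-0.2, -0.5, -2.5]
width: 0.0239
```

Call:
drive_tool(dr=[[0,0,0],[0,0,0]], slide=[[0,0,0],[0,0,0]], jaw=[0,0])

```text
clock: 11.33
ee_pos: [0.4692, -0.1235, 0.1173]
tcp_rot: [-0.0, 1.0, 0.011, -0.0]
force: [0.1, 0.7, -2.0]
width: 0.0236
```

```bash
python3 -c "
from bench import env;from h import *;from g import *
to(env.sense(),.4712,-.1245,.06,1.2)
for n in ['side','top']:
  f=env.grab_frame(n); np.savez(n+'7.npz',**f)
  cv2.imwrite('pics/%s7.png'%n,f['color'][:,:,::-1])
s=env.sense();st(s)
cv2.imwrite('pics/c7.png',np.hstack([cv2.resize(cv2.imread('pics/side7.png')[60:240,220:400],None,fx=2.2,fy=2.2),cv2.resize(cv2.imread('pics/top7.png')[150:330,250:430],None,fx=2.2,fy=2.2)]))
"
```

```text
t 11.33 pos [ 0.4692 -0.1235  0.1173] yaw 1.25 z [-6.e-04  6.e-04 -1.e+00] F [ 0.14  0.69 -2.05] T [-0.06  0.04 -0.01] w 0.0236
slide cm [0.2  0.11 5.73] dr deg [-0.04  0.03  0.05]
t 11.43 pos [ 0.4693 -0.1238  0.1173] yaw 1.25 z [-3.e-04  3.e-04 -1.e+00] F [-0.5   0.57 -1.02] T [-0.14  0.05  0.01] w 0.0236
```

View pics/c7.png

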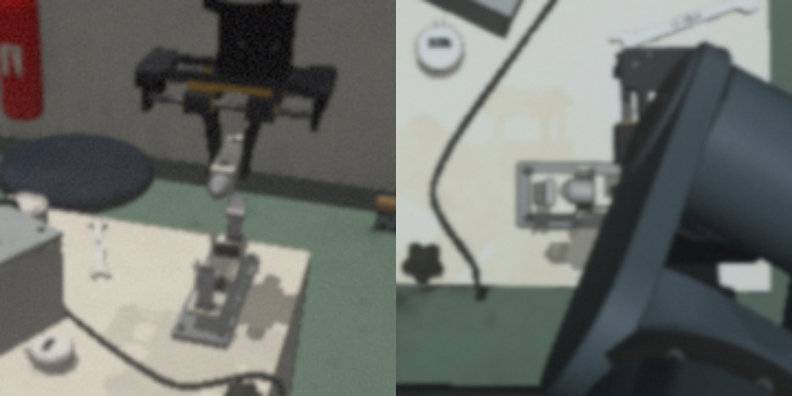

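```bash
python3 -c "
from h import *
a=np.radians(1.2);o=np.array([.4712,-.1245]);ex=np.array([np.cos(a),np.sin(a)]);ey=np.array([-np.sin(a),np.cos(a)])
for n in ['top','side']:
  C=cloud(dict(np.load(n+'7.npz'))).reshape(-1,3);C=C[~np.isnan(C[:,0])]
  H=np.c_[(C[:,:2]-o)@ex,(C[:,:2]-o)@ey,C[:,2]]*1000
  P=H[(abs(H[:,0])<30)&(abs(H[:,1])<85)&(H[:,2]>135)&(H[:,2]<185)]
  for y in range(-80,84,4):
    Q=P[abs(P[:,1]-y)<2]
    if len(Q): print(n,y,len(Q),'x',Q[:,0].min().round(1),Q[:,0].max().round(1),'z',Q[:,2].min().round(1),Q[:,2].max().round(1),'ymax',Q[:,1].max().round(1))
  P=H[(abs(H[:,0])<40)&(abs(H[:,1])<100)&(H[:,2]>70)&(H[:,2]<100)]
  for sgn in (1,-1):
    Q=P[(P[:,1]*sgn>55)]
    if len(Q): print(n,'clip',sgn,'x',Q[:,0].min().round(1),Q[:,0].max().round(1),'y',Q[:,1].min().round(1),Q[:,1].max().round(1),'zmax',np.percentile(Q[:,2],[50,90,98]).round(1))
  
"
```

```text
top 28 6 x 5.5 9.0 z 177.9 180.7 ymax 30.0
top 32 21 x -6.2 8.9 z 177.9 182.4 ymax 33.7
top 36 28 x -12.8 8.9 z 177.0 183.8 ymax 37.9
top 40 39 x -12.9 8.9 z 176.6 182.7 ymax 42.0
top 44 29 x -12.8 8.9 z 177.7 183.4 ymax 45.4
top 48 40 x -12.7 9.8 z 159.8 178.6 ymax 49.9
top 52 27 x -10.9 7.8 z 164.7 176.2 ymax 53.9
top 56 31 x -10.9 7.7 z 167.7 177.2 ymax 58.0
top 60 26 x -10.9 7.8 z 166.6 176.0 ymax 61.3
top 64 29 x -10.9 7.9 z 164.6 175.6 ymax 65.9
top 68 18 x -7.6 4.3 z 167.2 173.5 ymax 69.3
top 72 4 x -4.2 1.0 z 167.7 168.3 ymax 70.8
top clip 1 x -10.9 11.9 y 67.8 82.5 zmax [78.4 89.3 91.8]
side -60 1 x 0.8 0.8 z 174.4 174.4 ymax -59.6
side -56 1 x -1.8 -1.8 z 175.4 175.4 ymax -58.0
side -40 2 x -5.0 -0.2 z 180.0 180.9 ymax -38.8
side -36 5 x 1.4 8.8 z 178.8 180.7 ymax -35.5
side -32 4 x -6.0 5.3 z 180.2 180.7 ymax -30.6
side -28 7 x -7.3 7.5 z 179.5 181.4 ymax -26.3
side -24 5 x -7.8 8.4 z 179.7 180.6 ymax -22.5
side -20 6 x -8.9 3.3 z 179.3 180.8 ymax -18.4
side -16 8 x -9.6 7.1 z 178.7 181.1 ymax -14.0
side -12 7 x -22.8 8.6 z 170.1 180.1 ymax -10.1
side -8 7 x -23.1 10.1 z 1
[... 375 characters left out ...]
.0 181.2 ymax 24.3
side 28 13 x -14.4 6.9 z 160.6 181.5 ymax 29.7
side 32 10 x -14.2 6.0 z 172.0 180.5 ymax 33.3
side 36 10 x -14.5 7.8 z 154.5 180.8 ymax 37.4
side 40 15 x -14.8 9.0 z 154.9 180.8 ymax 41.9
side 44 33 x -14.3 9.7 z 151.3 180.6 ymax 46.0
side 48 31 x -12.9 7.3 z 153.4 180.7 ymax 49.0
side 52 10 x -11.9 5.9 z 166.3 175.2 ymax 53.5
side 56 5 x -10.4 3.0 z 170.7 175.3 ymax 57.3
side 60 13 x -11.7 6.5 z 162.8 175.1 ymax 61.8
side 64 19 x -10.6 7.2 z 158.0 174.4 ymax 66.0
side 68 27 x -9.0 4.6 z 157.8 174.4 ymax 69.7
side 72 11 x -5.3 4.0 z 162.8 170.1 ymax 72.4
side clip 1 x -12.1 11.0 y 70.7 83.2 zmax [78.3 89.2 90.3]
side clip -1 x -13.5 11.0 y -85.3 -62.5 zmax [77.9 87.9 89.8]
```

The bar's place relative to the holder agrees in both views: 2 mm low in x and about 0.9 mm high in y. The top of the bar is at 0.181, so its centre is at 0.165 as predicted. I'll correct these and go down to just above the clips, which I expect to touch at a reported z of about 0.033.

Call:
drive_tool(dr=[[0,0,0],[0,0,0],[0,0,0],[0,0,0],[0,0,0]], slide=[[0.2,0.1,1],[0,0,2],[0,0,2],[0,0,1.2],[0,0,0.5]], jaw=[0,0,0,0,0], squeeze=60)

```text
clock: 11.85
ee_pos: [0.4702, -0.125, 0.0481]
tcp_rot: [-0.001, 1.0, 0.01, -0.002]
force: [0.3, 0.9, -1.5]
width: 0.024
```

Call:
drive_tool(dr=[[0,0,0],[0,0,0],[0,0,0],[0,0,0],[0,0,0]], slide=[[0,0,0],[0,0,0],[0,0,0],[0,0,0],[0,0,0]], jaw=[0,0,0,0,0])

```text
clock: 12.27
ee_pos: [0.472, -0.1263, 0.0511]
tcp_rot: [0.0, 1.0, 0.01, 0.001]
force: [-0.2, 0.9, -1.0]
width: 0.0234
```

```bash
cat > m.py <<'E'
from bench import env;from h import *;from g import *
import sys
k=sys.argv[1]
to(env.sense(),.4712,-.1245,.033,1.2)
a=np.radians(1.2);o=np.array([.4712,-.1245]);ex=np.array([np.cos(a),np.sin(a)]);ey=np.array([-np.sin(a),np.cos(a)])
I=[]
for n in ['top','side']:
  f=env.grab_frame(n);C=cloud(f).reshape(-1,3);C=C[~np.isnan(C[:,0])]
  I.append(cv2.resize(f['color'][150:330,250:430,::-1] if n=='top' else f['color'][100:230,250:380,::-1],(400,400),interpolation=cv2.INTER_CUBIC))
  H=np.c_[(C[:,:2]-o)@ex,(C[:,:2]-o)@ey,C[:,2]]*1000
  P=H[(abs(H[:,0])<25)&(H[:,1]>28)&(H[:,1]<44)&(H[:,2]>68)]
  if len(P):
    t=np.percentile(P[:,2],80);Q=P[abs(P[:,2]-t)<3];print(n,'body top z',np.median(Q[:,2]).round(1),'x',np.percentile(Q[:,0],[2,98]).round(1),len(Q))
cv2.imwrite('pics/m%s.png'%k,np.hstack(I))
E
python3 m.py 1
```

```text
t 12.27 pos [ 0.472  -0.1263  0.0511] yaw 1.13 z [ 1.5e-03 -8.0e-04 -1.0e+00] F [-0.16  0.86 -0.98] T [-0.08  0.03  0.01] w 0.0234
slide cm [-0.08 -0.18  1.81] dr deg [ 0.05 -0.09 -0.07]
top body top z 459.0 x [19.6 24.8] 32
side body top z 339.7 x [-15.3  14.9] 48
```

View pics/m1.png

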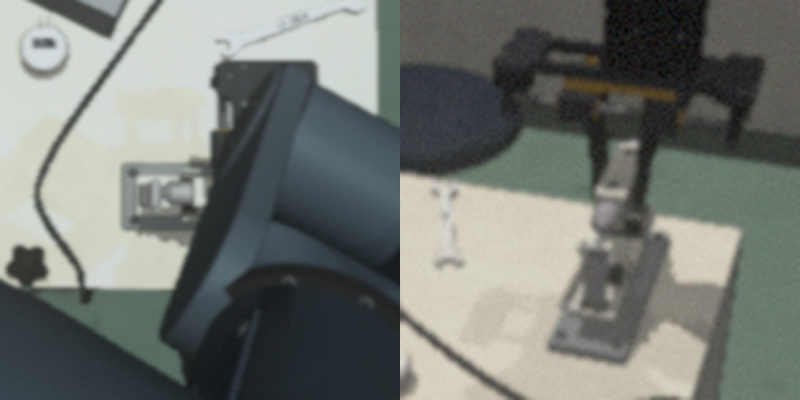

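The bar hovers between the two clips. It's about 1.8 mm off in y after settling, so I'll correct that and let it settle.

Call:
drive_tool(dr=[[0,0,0],[0,0,0],[0,0,0],[0,0,0],[0,0,0]], slide=[[-0.05,-0.15,0.5],[0,0,0],[0,0,0],[0,0,0],[0,0,0]], jaw=[0,0,0,0,0])

```text
clock: 12.78
ee_pos: [0.4709, -0.1246, 0.0453]
tcp_rot: [-0.0, 1.0, 0.01, -0.0]
force: [-0.6, -0.5, -1.8]
width: 0.0236
```

Call:
drive_tool(dr=[[0,0,0],[0,0,0],[0,0,0]], slide=[[0,0,0],[0,0,0],[0,0,0]], jaw=[0,0,0])

```text
clock: 13.03
ee_pos: [0.4709, -0.1246, 0.0454]
tcp_rot: [0.0, 1.0, 0.01, 0.0]
force: [-0.3, 0.5, -1.3]
width: 0.0235
```

```bash
sed -i 's/H\[:,2\]>68)/H[:,2]>68)\&(H[:,2]<150)/' m.py; python3 m.py 2
```

```text
t 13.03 pos [ 0.4709 -0.1246  0.0454] yaw 1.13 z [ 1.e-04 -0.e+00 -1.e+00] F [-0.32  0.5  -1.28] T [-0.13  0.06 -0.02] w 0.0235
slide cm [ 0.03 -0.01  1.24] dr deg [ 0.   -0.01 -0.07]
top body top z 108.2 x [-11.4  10.5] 70
side body top z 107.8 x [-11.8  10.5] 37
```

Aligned. Now feeling downward.

Call:
drive_tool(dr=[[0,0,0],[0,0,0],[0,0,0],[0,0,0],[0,0,0]], slide=[[0.03,0,0.2],[0,0,0.2],[0,0,0.2],[0,0,0],[0,0,0]], jaw=[0,0,0,0,0])

```text
clock: 13.55
ee_pos: [0.471, -0.1245, 0.0391]
tcp_rot: [-0.0, 1.0, 0.01, -0.0]
force: [-0.4, -0.0, -1.6]
width: 0.0234
```

Call:
drive_tool(dr=[[0,0,0],[0,0,0],[0,0,0],[0,0,0],[0,0,0]], slide=[[0,0,0.1],[0,0,0.1],[0,0,0.1],[0,0,0],[0,0,0]], jaw=[0,0,0,0,0])

```text
clock: 13.97
ee_pos: [0.4711, -0.1245, 0.0363]
tcp_rot: [-0.0, 1.0, 0.01, -0.0]
force: [-0.3, -0.3, -1.2]
width: 0.0237
```

Call:
drive_tool(dr=[[0,0,0],[0,0,0],[0,0,0],[0,0,0],[0,0,0]], slide=[[0,0,0.1],[0,0,0.1],[0,0,0],[0,0,0],[0,0,0]], jaw=[0,0,0,0,0])

```text
clock: 14.38
ee_pos: [0.4712, -0.1245, 0.0343]
tcp_rot: [0.0, 1.0, 0.01, 0.0]
force: [-0.2, 1.0, -2.3]
width: 0.0235
```

Call:
drive_tool(dr=[[0,0,0],[0,0,0],[0,0,0],[0,0,0],[0,0,0]], slide=[[0,0,0.1],[0,0,0.1],[0,0,0],[0,0,0],[0,0,0]], jaw=[0,0,0,0,0])

```text
clock: 14.8
ee_pos: [0.4715, -0.1247, 0.0327]
tcp_rot: [0.0, 1.0, 0.01, 0.0]
force: [0.1, 0.3, 3.0]
width: 0.0238
```

First contact is at a reported z of about 0.034, so d is about 11–12 mm and home is at about 0.015. Side force is about 0. Continuing.

Call:
drive_tool(dr=[[0,0,0],[0,0,0],[0,0,0],[0,0,0],[0,0,0]], slide=[[0,0,0.1],[0,0,0.1],[0,0,0],[0,0,0],[0,0,0]], jaw=[0,0,0,0,0])

```text
clock: 15.22
ee_pos: [0.4716, -0.1248, 0.0306]
tcp_rot: [0.0, 1.0, 0.01, 0.0]
force: [-0.6, 0.8, 5.0]
width: 0.0234
```

```bash
python3 m.py 3
```

```text
t 15.22 pos [ 0.4716 -0.1248  0.0306] yaw 1.14 z [ 1.e-03 -6.e-04 -1.e+00] F [-0.55  0.82  4.95] T [-0.33  0.06  0.03] w 0.0234
slide cm [-0.04 -0.03 -0.24] dr deg [ 0.04 -0.06 -0.06]
top body top z 93.6 x [-9.3 11.2] 59
side body top z 146.4 x [-24.2  23.3] 17
```

View pics/m3.png

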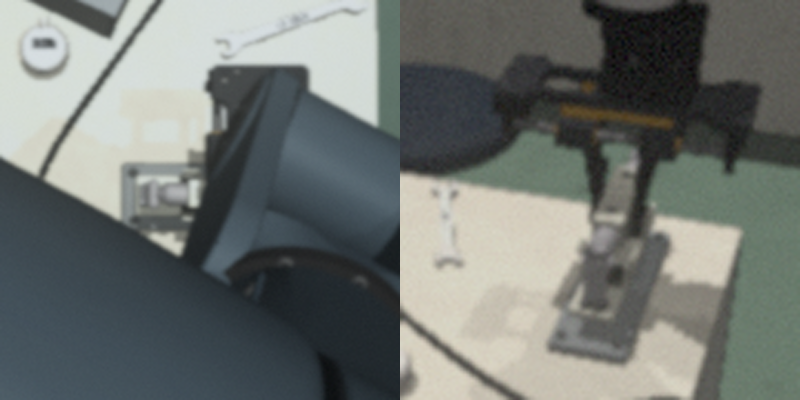

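The bar is between the clips and loading them. The moment Tx of −0.2 and Fy of +0.8 say the −y end meets first, so I'll yield toward +y.

Call:
drive_tool(dr=[[0,0,0],[0,0,0],[0,0,0],[0,0,0],[0,0,0]], slide=[[-0.03,-0.1,0],[0,0,0],[0,0,0],[0,0,0],[0,0,0]], jaw=[0,0,0,0,0])

```text
clock: 15.73
ee_pos: [0.4714, -0.1239, 0.0305]
tcp_rot: [0.0, 1.0, 0.01, 0.001]
force: [1.8, -0.1, 5.6]
width: 0.0233
```

```bash
python3 -c "
from bench import env;from g import *
st(env.sense())"
```

```text
t 15.73 pos [ 0.4714 -0.1239  0.0305] yaw 1.13 z [ 1.1e-03 -6.0e-04 -1.0e+00] F [ 1.85 -0.09  5.56] T [-0.4  -0.22 -0.01] w 0.0233
```

Call:
drive_tool(dr=[[0,0,0],[0,0,0],[0,0,0],[0,0,0]], slide=[[0,0,0.1],[0,0,0.1],[0,0,0],[0,0,0]], jaw=[0,0,0,0])

```text
clock: 16.07
ee_pos: [0.4706, -0.1235, 0.0279]
tcp_rot: [-0.0, 1.0, 0.01, -0.0]
force: [1.0, -1.1, -2.4]
width: 0.0234
```

```bash
python3 -c "
from bench import env;from g import *
st(env.sense())"
```

```text
t 16.07 pos [ 0.4706 -0.1235  0.0279] yaw 1.14 z [-6.e-04  3.e-04 -1.e+00] F [ 1.02 -1.07 -2.42] T [-0.32 -0.19  0.11] w 0.0234
```

The force dropped suddenly, so I'll look before going on.

```bash
python3 m.py 4; python3 - <<'E'
from bench import env
import cv2,numpy as np
f=env.grab_frame('side');np.savez('side8.npz',**f)
cv2.imwrite('pics/s8.png',cv2.resize(f['color'][110:225,270:370,::-1],None,fx=5,fy=5,interpolation=cv2.INTER_CUBIC))
E
```

```text
t 16.07 pos [ 0.4706 -0.1235  0.0279] yaw 1.14 z [-6.e-04  3.e-04 -1.e+00] F [ 1.02 -1.07 -2.42] T [-0.32 -0.19  0.11] w 0.0234
slide cm [ 0.06  0.1  -0.51] dr deg [-0.02  0.04 -0.06]
top body top z 90.5 x [-11.1  11.4] 48
side body top z 148.1 x [-23.2  23.5] 34
```

View pics/s8.png

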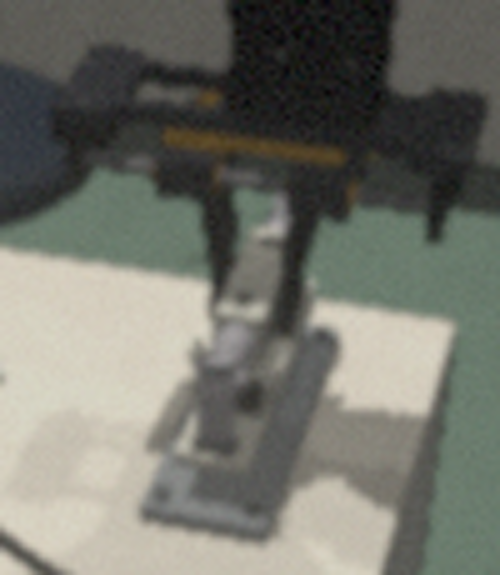

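```bash
cat > clip.py <<'E'
from h import *
def clip(f):
  a=np.radians(1.2);o=np.array([.4712,-.1245]);ex=np.array([np.cos(a),np.sin(a)]);ey=np.array([-np.sin(a),np.cos(a)])
  C=cloud(f).reshape(-1,3);C=C[~np.isnan(C[:,0])]
  H=np.c_[(C[:,:2]-o)@ex,(C[:,:2]-o)@ey,C[:,2]]*1000
  for s in (1,-1):
    P=H[(abs(H[:,0])<14)&(H[:,1]*s>60)&(H[:,1]*s<97)]
    for z in range(60,100,5):
      Q=P[abs(P[:,2]-z)<2.5]
      if len(Q): print(' ',s,z,len(Q),'y',np.percentile(Q[:,1],[0,10,50,90,100]).round(1))
if __name__=='__main__':
  import sys
  for n in sys.argv[1:]:
    print(n);clip(dict(np.load(n)))
E
python3 - <<'E'
from bench import env;from g import *
import numpy as np
np.savez('top8.npz',**env.grab_frame('top'));st(env.sense())
E
python3 clip.py side0.npz side8.npz top0.npz top8.npz
```

```text
t 16.27 pos [ 0.4704 -0.1233  0.0278] yaw 1.11 z [-1.2e-03  8.0e-04 -1.0e+00] F [ 0.94 -1.1  -3.77] T [-0.32 -0.15 -0.03] w 0.0241
side0.npz
  1 60 12 y [76.3 77.6 78.5 79.9 80.3]
  1 65 16 y [75.6 75.8 77.7 79.  80. ]
  1 70 19 y [72.6 73.5 76.5 79.4 80.4]
  1 75 23 y [72.6 73.  76.6 78.1 78.3]
  1 80 12 y [71.1 76.2 77.  78.8 79.3]
  1 85 11 y [78.5 79.9 80.2 80.8 81.7]
  1 90 9 y [79.1 80.5 81.9 82.8 83.4]
  -1 60 12 y [-78.3 -77.  -76.  -73.  -71.9]
  -1 65 5 y [-76.5 -76.1 -74.9 -72.8 -71.7]
  -1 70 9 y [-68.2 -68.  -66.7 -66.  -65.5]
  -1 75 24 y [-79.  -74.  -67.7 -64.5 -63.2]
  -1 80 20 y [-78.1 -77.8 -74.2 -68.  -64.8]
  -1 85 15 y [-80.8 -79.2 -78.  -75.2 -71.5]
  -1 90 10 y [-84.4 -81.9 -79.4 -77.6 -76.7]
side8.npz
  1 60 11 y [79.8 80.4 81.1 81.8 83.1]
  1 65 15 y [80.5 80.9 82.  82.7 84.1]
  1 70 17 y [78.3 78.9 80.6 83.7 85.1]
  1 75 29 y [63.1 64.1 79.9 82.5 83.9]
  1 80 25 y [61.1 64.7 68.8 83.3 84.3]
  1 85 23 y [61.7 62.3 67.5 87.1 88. ]
  1 90 8 y [88.2 88.6 89.6 90.4 91.1]
  -1 75 3 y [-78.7 -78.5 -77.7 -73.5 -72.4]
  -1 80 12 y [-80.8 -79.4 -78.1 -72.2 -60.7]
  -1 85 4 y [-83.7 -83.5 -81.7 -80.5 -80.5]
  -1 90 2 y [-83.8 -83.7 -83.1 -82.5 -82.4]
top0.npz
  1 75 29 y [67.8 67.9 71.8 75.5 75.6]
  1 80 33 y [68.2 70.  71.9 75.9 77.9]
  1 85 11 y [77.9 78.  78.1 80.1 80.2]
  1 90 15 y [80.2 80.2 80.4 82.4 82.4]
  1 95 2 y [82.4 82.4 82.4 82.5 82.5]
  -1 75 40 y [-76.2 -76.  -70.  -67.1 -66.5]
  -1 80 46 y [-78.6 -78.  -73.  -69.6 -67.5]
  -1 85 19 y [-82.6 -81.  -79.1 -77.4 -76.2]
  -1 90 15 y [-82.2 -82.  -80.7 -79.2 -78.5]
  -1 95 3 y [-81.2 -81.2 -81.  -80.9 -80.9]
top8.npz
  1 75 32 y [68.  71.5 75.6 79.4 79.5]
  1 80 67 y [60.6 64.5 75.7 81.6 83.7]
  1 85 39 y [60.9 61.1 65.1 85.7 87.7]
  1 90 11 y [61.5 63.4 87.8 87.8 87.9]
```

Clip spread from depth: the +y clip's top is out about 7 mm and the −y clip's about 3 mm. The bar is therefore about 2 mm too far toward +y, and Fy of −1.1 agrees. My yield went the wrong way, so I'll shift to −y.

Call:
drive_tool(dr=[[0,0,0],[0,0,0],[0,0,0],[0,0,0],[0,0,0]], slide=[[0.05,0.1,0],[0,0.1,0],[0,0,0],[0,0,0],[0,0,0]], jaw=[0,0,0,0,0])

```text
clock: 16.68
ee_pos: [0.4704, -0.1249, 0.0281]
tcp_rot: [-0.001, 1.0, 0.01, -0.001]
force: [-1.5, 0.7, -2.8]
width: 0.0234
```

```bash
python3 - <<'E'
from bench import env;from g import *
from clip import clip
import cv2
st(env.sense())
for n in ['side','top']:
  f=env.grab_frame(n);print(n);clip(f)
  if n=='side': cv2.imwrite('pics/s9.png',cv2.resize(f['color'][110:225,270:370,::-1],None,fx=5,fy=5,interpolation=cv2.INTER_CUBIC))
st(env.sense())
E
```

```text
t 16.68 pos [ 0.4704 -0.1249  0.0281] yaw 1.13 z [-0.0019  0.0011 -1.    ] F [-1.5   0.74 -2.79] T [ 0.01  0.2  -0.03] w 0.0234
side
  1 60 11 y [78.  78.5 80.2 81.3 81.9]
  1 65 12 y [78.  78.2 80.7 82.1 83.3]
  1 70 21 y [76.8 77.5 79.7 81.6 81.9]
  1 75 23 y [63.2 64.2 78.9 81.7 82.9]
  1 80 31 y [60.5 61.7 67.4 82.1 83.2]
  1 85 20 y [61.1 62.  75.6 85.9 86.5]
  1 90 8 y [85.8 86.1 86.8 87.6 87.8]
  -1 75 2 y [-81.6 -81.5 -81.4 -81.2 -81.2]
  -1 80 5 y [-83.1 -82.5 -81.3 -75.4 -72.8]
  -1 85 9 y [-87.1 -84.6 -79.3 -60.9 -60.5]
  -1 90 1 y [-83.3 -83.3 -83.3 -83.3 -83.3]
top
  1 70 1 y [69.5 69.5 69.5 69.5 69.5]
  1 75 37 y [64.2 69.8 73.7 78.2 79.4]
  1 80 60 y [60.9 64.3 72.9 79.5 81.7]
  1 85 30 y [61.  61.1 64.9 83.7 83.9]
  1 90 14 y [84.  84.  85.9 86.1 86.2]
  1 95 1 y [86.2 86.2 86.2 86.2 86.2]
t 16.78 pos [ 0.4704 -0.125   0.0282] yaw 1.13 z [-0.0018  0.001  -1.    ] F [-0.4   1.55 -3.07] T [ 0.05  0.29 -0.02] w 0.0238
```

View pics/s9.png

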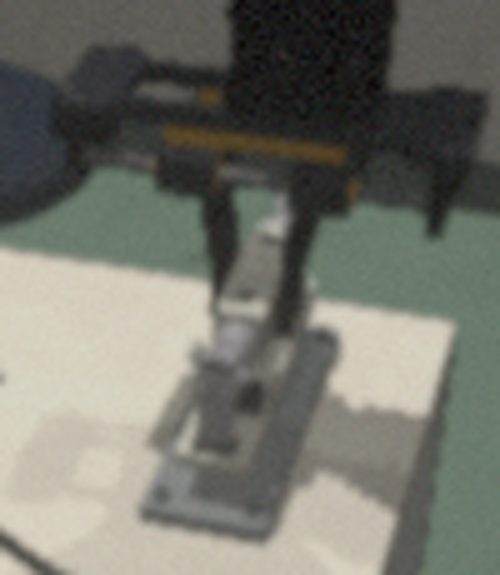

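The spread is now balanced at about 4.5 mm each. Continuing down in small steps.

Call:
drive_tool(dr=[[0,0,0],[0,0,0],[0,0,0],[0,0,0]], slide=[[0.05,0,0.1],[0,0,0],[0,0,0],[0,0,0]], jaw=[0,0,0,0])

```text
clock: 17.12
ee_pos: [0.4714, -0.1253, 0.0272]
tcp_rot: [-0.0, 1.0, 0.01, -0.0]
force: [-1.4, 0.7, -1.8]
width: 0.0237
```

Call:
drive_tool(dr=[[0,0,0],[0,0,0],[0,0,0],[0,0,0]], slide=[[0,0,0.1],[0,0,0],[0,0,0],[0,0,0]], jaw=[0,0,0,0])

```text
clock: 17.45
ee_pos: [0.4721, -0.1255, 0.0263]
tcp_rot: [0.0, 1.0, 0.01, 0.0]
force: [-0.1, 1.3, -1.0]
width: 0.0233
```

```bash
python3 - <<'E'
from bench import env;from g import *
from clip import clip
st(env.sense())
for n in ['side']:
  f=env.grab_frame(n);clip(f)
E
```

```text
t 17.45 pos [ 0.4721 -0.1255  0.0263] yaw 1.13 z [ 3.e-04 -1.e-04 -1.e+00] F [-0.1   1.3  -0.98] T [0.12 0.16 0.04] w 0.0233
  1 60 12 y [77.6 78.2 79.9 81.  81.5]
  1 65 14 y [78.2 79.  80.1 81.4 82.7]
  1 70 19 y [75.8 76.9 79.  80.7 82.6]
  1 75 21 y [62.2 64.6 77.3 79.3 80.5]
  1 80 27 y [60.2 61.9 66.5 82.1 82.8]
  1 85 14 y [60.  63.  83.4 85.3 85.5]
  1 90 7 y [83.7 84.6 86.3 87.4 88.4]
  -1 75 4 y [-81.6 -79.9 -76.  -75.1 -74.7]
  -1 80 7 y [-82.7 -81.9 -79.2 -74.  -73.2]
  -1 85 6 y [-87.7 -87.1 -84.8 -81.7 -80.8]
```

Call:
drive_tool(dr=[[0,0,0],[0,0,0],[0,0,0],[0,0,0]], slide=[[-0.08,-0.05,0.1],[0,0,0],[0,0,0],[0,0,0]], jaw=[0,0,0,0])

```text
clock: 17.83
ee_pos: [0.472, -0.1255, 0.0255]
tcp_rot: [0.0, 1.0, 0.01, 0.001]
force: [2.0, 1.5, -0.8]
width: 0.0237
```

Call:
drive_tool(dr=[[0,0,0],[0,0,0],[0,0,0],[0,0,0]], slide=[[0,0,0.1],[0,0,0],[0,0,0],[0,0,0]], jaw=[0,0,0,0])

```text
clock: 18.17
ee_pos: [0.4716, -0.1253, 0.0243]
tcp_rot: [0.0, 1.0, 0.01, 0.0]
force: [2.7, 0.4, -1.9]
width: 0.0232
```

Call:
drive_tool(dr=[[0,0,0],[0,0,0],[0,0,0],[0,0,0]], slide=[[0,0,0.1],[0,0,0],[0,0,0],[0,0,0]], jaw=[0,0,0,0])

```text
clock: 18.5
ee_pos: [0.4709, -0.125, 0.023]
tcp_rot: [-0.0, 1.0, 0.01, -0.0]
force: [1.5, 1.0, -5.1]
width: 0.0234
```

```bash
python3 - <<'E'
from bench import env;from g import *
from clip import clip
st(env.sense())
for n in ['side']:
  f=env.grab_frame(n);clip(f)
E
```

```text
t 18.50 pos [ 0.4709 -0.125   0.023 ] yaw 1.12 z [-4.e-04  3.e-04 -1.e+00] F [ 1.5   1.04 -5.07] T [ 0.03 -0.27 -0.  ] w 0.0234
  1 60 15 y [78.  78.9 80.5 81.5 82.1]
  1 65 12 y [80.1 80.1 80.8 82.1 82.8]
  1 70 19 y [61.6 77.4 79.5 82.6 83. ]
  1 75 33 y [60.5 61.4 77.3 80.1 80.6]
  1 80 18 y [60.5 60.8 80.  81.6 82.1]
  1 85 11 y [82.2 82.7 84.2 84.9 86. ]
  1 90 8 y [84.3 84.4 86.6 87.9 89.5]
  -1 70 1 y [-73.3 -73.3 -73.3 -73.3 -73.3]
  -1 75 6 y [-80.3 -76.6 -72.5 -71.2 -70.2]
  -1 80 12 y [-83.9 -82.1 -74.9 -63.4 -61.2]
  -1 85 2 y [-81.7 -81.3 -79.7 -78.1 -77.7]
```

Fz is turning negative, so the clips now pull the bar down. I'll step on toward the rests.

Call:
drive_tool(dr=[[0,0,0],[0,0,0],[0,0,0],[0,0,0]], slide=[[0,0,0.1],[0,0,0.1],[0,0,0],[0,0,0]], jaw=[0,0,0,0])

```text
clock: 18.88
ee_pos: [0.4703, -0.1248, 0.021]
tcp_rot: [-0.0, 1.0, 0.01, -0.001]
force: [0.5, -0.2, -5.6]
width: 0.0238
```

Call:
drive_tool(dr=[[0,0,0],[0,0,0],[0,0,0],[0,0,0]], slide=[[0,0,0.1],[0,0,0.1],[0,0,0],[0,0,0]], jaw=[0,0,0,0])

```text
clock: 19.22
ee_pos: [0.4706, -0.1248, 0.0189]
tcp_rot: [-0.0, 1.0, 0.01, -0.001]
force: [0.8, 0.3, -8.4]
width: 0.0235
```

Call:
drive_tool(dr=[[0,0,0],[0,0,0],[0,0,0],[0,0,0]], slide=[[0,0,0.1],[0,0,0],[0,0,0],[0,0,0]], jaw=[0,0,0,0])

```text
clock: 19.55
ee_pos: [0.4709, -0.1249, 0.0182]
tcp_rot: [-0.0, 1.0, 0.01, -0.0]
force: [0.1, 1.2, -7.1]
width: 0.0239
```

```bash
python3 - <<'E'
from bench import env;from g import *
from clip import clip
st(env.sense())
for n in ['side']:
  f=env.grab_frame(n);clip(f)
E
```

```text
t 19.55 pos [ 0.4709 -0.1249  0.0182] yaw 1.13 z [-5.e-04  3.e-04 -1.e+00] F [ 0.11  1.16 -7.15] T [-0.02  0.01  0.03] w 0.0239
  1 60 16 y [75.3 76.6 77.7 79.5 81. ]
  1 65 14 y [74.7 76.  77.8 79.6 80. ]
  1 70 22 y [74.3 74.7 76.4 78.9 80.4]
  1 75 20 y [72.2 73.9 75.7 77.2 79.2]
  1 80 13 y [72.  76.8 77.8 78.5 79. ]
  1 85 10 y [79.  79.4 80.5 81.5 81.7]
  1 90 10 y [81.2 81.6 82.7 84.  85.6]
  -1 70 1 y [-68.5 -68.5 -68.5 -68.5 -68.5]
  -1 75 14 y [-77.3 -70.7 -66.7 -62.3 -60.2]
  -1 80 8 y [-77.7 -77.3 -73.2 -68.6 -67.4]
```

Both clips have come back over the ends. Stepping down to the pads.

Call:
drive_tool(dr=[[0,0,0],[0,0,0],[0,0,0],[0,0,0]], slide=[[0,0,0.1],[0,0,0],[0,0,0],[0,0,0]], jaw=[0,0,0,0])

```text
clock: 19.93
ee_pos: [0.4711, -0.125, 0.0175]
tcp_rot: [0.0, 1.0, 0.01, 0.0]
force: [0.5, 0.4, -4.2]
width: 0.0239
```

Call:
drive_tool(dr=[[0,0,0],[0,0,0],[0,0,0],[0,0,0]], slide=[[0,0,0.1],[0,0,0],[0,0,0],[0,0,0]], jaw=[0,0,0,0])

```text
clock: 20.27
ee_pos: [0.4714, -0.1253, 0.0165]
tcp_rot: [0.0, 1.0, 0.01, 0.0]
force: [0.3, -0.8, -3.3]
width: 0.0235
```

Call:
drive_tool(dr=[[0,0,0],[0,0,0],[0,0,0],[0,0,0]], slide=[[0,0,0.1],[0,0,0],[0,0,0],[0,0,0]], jaw=[0,0,0,0])

```text
clock: 20.6
ee_pos: [0.4712, -0.1252, 0.0154]
tcp_rot: [0.0, 1.0, 0.01, 0.0]
force: [0.3, -0.4, -2.1]
width: 0.0232
```

Call:
drive_tool(dr=[[0,0,0],[0,0,0],[0,0,0],[0,0,0]], slide=[[0,0,0.08],[0,0,0],[0,0,0],[0,0,0]], jaw=[0,0,0,0])

```text
clock: 20.93
ee_pos: [0.4713, -0.1252, 0.0153]
tcp_rot: [0.0, 1.0, 0.01, 0.0]
force: [-0.3, 0.4, 4.6]
width: 0.0234
```

Call:
drive_tool(dr=[[0,0,0],[0,0,0],[0,0,0],[0,0,0]], slide=[[0,0,0.05],[0,0,0],[0,0,0],[0,0,0]], jaw=[0,0,0,0])

```text
clock: 21.27
ee_pos: [0.4712, -0.1252, 0.0153]
tcp_rot: [0.0, 1.0, 0.01, 0.0]
force: [-1.9, 0.6, 9.2]
width: 0.0237
```

Call:
drive_tool(dr=[[0,0,0],[0,0,0],[0,0,0],[0,0,0]], slide=[[0,0,0.05],[0,0,0],[0,0,0],[0,0,0]], jaw=[0,0,0,0])

```text
clock: 21.6
ee_pos: [0.4713, -0.1252, 0.0152]
tcp_rot: [0.0, 1.0, 0.01, 0.001]
force: [-2.4, 1.1, 14.9]
width: 0.0232
```

On the pads: z holds at 0.0153 and the force rises about 10 N/mm. Pushing to about 22 N.

Call:
drive_tool(dr=[[0,0,0],[0,0,0],[0,0,0],[0,0,0],[0,0,0]], slide=[[0,0,0.06],[0,0,0],[0,0,0],[0,0,0],[0,0,0]], jaw=[0,0,0,0,0])

```text
clock: 22.02
ee_pos: [0.4713, -0.1252, 0.0152]
tcp_rot: [0.0, 1.0, 0.01, 0.001]
force: [-3.1, 1.8, 19.6]
width: 0.0237
```

Call:
drive_tool(dr=[[0,0,0],[0,0,0],[0,0,0]], slide=[[0,0,0],[0,0,0],[0,0,0]], jaw=[0,0,0])

```text
clock: 22.27
ee_pos: [0.4713, -0.1252, 0.0152]
tcp_rot: [0.0, 1.0, 0.01, 0.001]
force: [-3.7, 1.3, 19.5]
width: 0.0235
```

```bash
python3 - <<'E'
from bench import env;from g import *
from clip import clip
import cv2
st(env.sense())
for n in ['side']:
  f=env.grab_frame(n);clip(f)
  cv2.imwrite('pics/s10.png',cv2.resize(f['color'][110:225,270:370,::-1],None,fx=5,fy=5,interpolation=cv2.INTER_CUBIC))
st(env.sense())
E
```

```text
t 22.27 pos [ 0.4713 -0.1252  0.0152] yaw 1.14 z [ 1.3e-03 -9.0e-04 -1.0e+00] F [-3.73  1.27 19.49] T [ 0.11  0.68 -0.01] w 0.0235
  1 60 14 y [63.3 76.2 77.8 78.8 79.6]
  1 65 13 y [77.  77.1 78.3 79.3 79.7]
  1 70 22 y [73.4 73.9 76.7 79.1 80.3]
  1 75 22 y [73.  73.4 75.2 77.1 78. ]
  1 80 13 y [70.1 76.7 77.6 78.6 79.8]
  1 85 9 y [78.4 79.1 79.8 80.8 80.8]
  1 90 10 y [81.8 81.8 82.4 84.1 85.2]
  -1 70 5 y [-69.4 -69.2 -66.3 -62.2 -62.2]
  -1 75 13 y [-78.1 -71.6 -66.7 -63.8 -62.3]
  -1 80 4 y [-74.4 -72.6 -68.2 -67.9 -67.9]
  -1 90 2 y [-82.3 -82.2 -82.  -81.9 -81.8]
t 22.32 pos [ 0.4713 -0.1252  0.0152] yaw 1.14 z [ 1.3e-03 -9.0e-04 -1.0e+00] F [-3.68  0.55 19.51] T [ 0.21  0.7  -0.01] w 0.0238
```

View pics/s10.png

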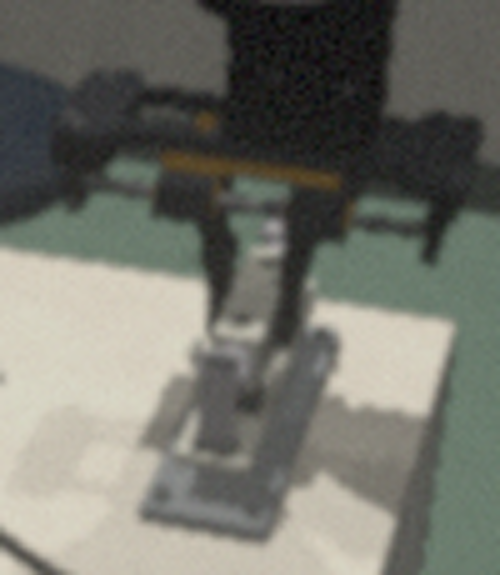

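The bar is home: the clips are upright within a millimetre and the net push is about 21 N. I'll ease off the force, open and withdraw.

Call:
drive_tool(dr=[[0,0,0],[0,0,0],[0,0,0],[0,0,0]], slide=[[0,0,-0.1],[0,0,-0.07],[0,0,0],[0,0,0]], jaw=[0,0,0,0])

```text
clock: 22.65
ee_pos: [0.4713, -0.1252, 0.0153]
tcp_rot: [0.0, 1.0, 0.01, 0.0]
force: [-1.3, 0.7, 7.9]
width: 0.0239
```

Call:
drive_tool(dr=[[0,0,0],[0,0,0],[0,0,0],[0,0,0],[0,0,0]], slide=[[0,0,0],[0,0,0],[0,0,0],[0,0,0],[0,0,0]], jaw=[0.35,0.45,0.55,0.6,0.6])

```text
clock: 23.07
ee_pos: [0.471, -0.125, 0.0144]
tcp_rot: [-0.0, 1.0, 0.01, -0.0]
force: [-0.2, -0.5, 0.6]
width: 0.0477
```

Call:
drive_tool(dr=[[0,0,0],[0,0,0],[0,0,0],[0,0,0]], slide=[[0,0,0],[0,0,0],[0,0,0],[0,0,0]], jaw=[0.6,0.6,0.6,0.6])

```text
clock: 23.4
ee_pos: [0.4711, -0.125, 0.0146]
tcp_rot: [-0.0, 1.0, 0.01, -0.0]
force: [-0.1, 0.9, 0.8]
width: 0.0522
```

```bash
python3 m.py 11
```

```text
t 23.40 pos [ 0.4711 -0.125   0.0146] yaw 1.13 z [-0.  0. -1.] F [-0.08  0.89  0.83] T [-0.1  -0.03  0.04] w 0.0522
slide cm [ 0.01 -0.05 -1.84] dr deg [-0.    0.   -0.07]
side body top z 138.9 x [-23.7  24.1] 55
```

View pics/m11.png

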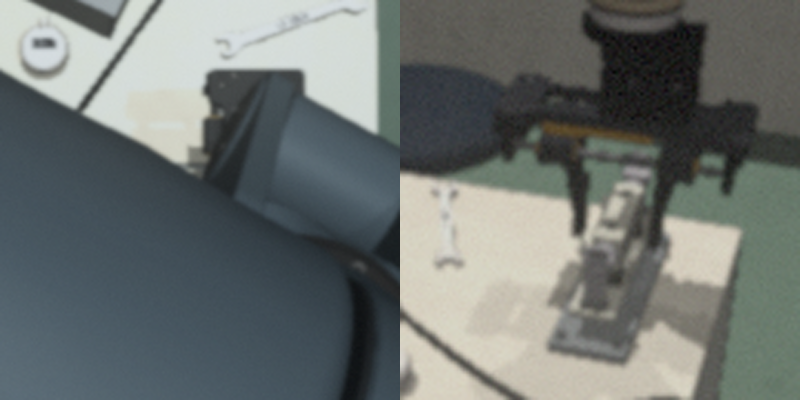

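The fingers stand free on both sides of the bar, which is in the holder. Lifting straight up, then moving aside so I can inspect it from above.

Call:
drive_tool(dr=[[0,0,0],[0,0,0],[0,0,0],[0,0,0],[0,0,0]], slide=[[0,0,-0.5],[0,0,-1.5],[0,0,-3],[0,0,-3],[0,0,-3]], jaw=[0.6,0.6,0.6,0.6,0.6])

```text
clock: 23.92
ee_pos: [0.4705, -0.1248, 0.1259]
tcp_rot: [-0.0, 1.0, 0.01, -0.001]
force: [0.8, 0.5, -0.7]
width: 0.0521
```

Call:
drive_tool(dr=[[0,0,0],[0,0,0],[0,0,0],[0,0,0],[0,0,0]], slide=[[0,0,-3],[0,0,-2],[0,-3,0],[0,-3,0],[0,-3,0]], jaw=[0.6,0.6,0.6,0.6,0.6])

```text
clock: 24.33
ee_pos: [0.4693, -0.0345, 0.1757]
tcp_rot: [0.0, 1.0, 0.009, 0.001]
force: [-0.4, -0.1, -1.5]
width: 0.0524
```

Call:
drive_tool(dr=[[0,0,0],[0,0,0],[0,0,0],[0,0,0],[0,0,0]], slide=[[0,-3.5,0],[0,-3.5,0],[0,-3.5,0],[0,-3.5,0],[0,-3.5,0]], jaw=[0.6,0.6,0.6,0.6,0.6])

```text
clock: 24.75
ee_pos: [0.4652, 0.1415, 0.1751]
tcp_rot: [0.0, 1.0, 0.01, 0.0]
force: [1.0, -0.3, -0.3]
width: 0.0518
```

Call:
drive_tool(dr=[[0,0,0],[0,0,0],[0,0,0]], slide=[[0,-2,0],[0,0,0],[0,0,0]], jaw=[0.6,0.6,0.6])

```text
clock: 25.0
ee_pos: [0.465, 0.1606, 0.1749]
tcp_rot: [0.0, 1.0, 0.011, 0.0]
force: [-0.6, -0.1, -0.2]
width: 0.052
```

```bash
python3 - <<'E'
from bench import env;from g import *;from h import *
from clip import clip
st(env.sense())
I=[]
for n in ['top','side']:
  f=env.grab_frame(n);np.savez(n+'12.npz',**f);clip(f)
  C=cloud(f).reshape(-1,3);a=np.radians(1.2);o=np.array([.4712,-.1245]);ex=np.array([np.cos(a),np.sin(a)]);ey=np.array([-np.sin(a),np.cos(a)])
  H=np.c_[(C[:,:2]-o)@ex,(C[:,:2]-o)@ey,C[:,2]]*1000
  for y in (-38,-20,0,20,38):
    Q=H[(abs(H[:,1]-y)<5)&(abs(H[:,0])<9)&(H[:,2]>50)&(H[:,2]<100)]
    if len(Q): print(n,y,'top z',np.median(Q[:,2]).round(1))
  cv2.imwrite('pics/%s12.png'%n,f['color'][:,:,::-1])
E
```

```text
t 25.00 pos [0.465  0.1606 0.1749] yaw 1.30 z [ 1.e-04 -5.e-04 -1.e+00] F [-0.65 -0.1  -0.15] T [-0.08  0.04  0.03] w 0.0520
  1 65 4 y [61.3 61.3 62.4 64.7 65.3]
  1 70 21 y [61.6 61.6 63.5 65.4 65.6]
  1 75 29 y [60.1 63.9 70.  73.7 75.6]
  1 80 37 y [68.1 70.1 72.1 75.9 77.7]
  1 85 11 y [78.  78.  78.1 80.  80.2]
  1 90 16 y [80.2 80.3 81.3 82.3 82.4]
  1 95 2 y [82.5 82.5 82.6 82.7 82.7]
  -1 65 4 y [-67.4 -66.1 -63.1 -62.9 -62.9]
  -1 70 22 y [-68.  -67.6 -63.9 -60.5 -60.1]
  -1 75 54 y [-77.5 -75.3 -69.5 -63.5 -61.6]
  -1 80 37 y [-78.5 -77.2 -73.5 -69.6 -68. ]
  -1 85 23 y [-81.2 -80.6 -79.3 -77.6 -76. ]
  -1 90 14 y [-82.4 -82.2 -81.7 -80.1 -79.8]
  -1 95 1 y [-80.7 -80.7 -80.7 -80.7 -80.7]
top -38 top z 78.0
top -20 top z 77.9
top 0 top z 78.0
top 20 top z 77.8
top 38 top z 78.2
  1 60 15 y [63.5 76.  77.7 80.1 80.8]
  1 65 16 y [75.5 76.7 78.7 79.5 80.2]
  1 70 21 y [72.4 73.7 75.9 78.8 79.8]
  1 75 19 y [71.7 73.3 75.3 76.9 77.3]
  1 80 10 y [71.6 75.  78.8 79.4 79.8]
  1 85 10 y [78.8 79.2 79.9 82.1 82.5]
  1 90 6 y [80.4 80.5 82.1 82.6 82.7]
  -1 60 3 y [-77.5 -77.5 -77.4 -76.3 -76. ]
  -1 65 1 y [-75.3 -75.3 -75.3 -75.3 -75.3]
  -1 70 11 y [-70.3 -69.8 -66.2 -60.5 -60.1]
  -1 75 27 y [-75.1 -71.2 -66.9 -64.6 -63.5]
  -1 80 20 y [-79.2 -77.1 -74.2 -69.9 -68.9]
  -1 85 16 y [-85.3 -81.7 -77.9 -75.  -73.6]
  -1 90 6 y [-80.6 -80.2 -79.6 -79.2 -79. ]
side -38 top z 77.7
side -20 top z 77.8
side 0 top z 77.7
side 20 top z 78.4
side 38 top z 77.7
```

View pics/top12.png

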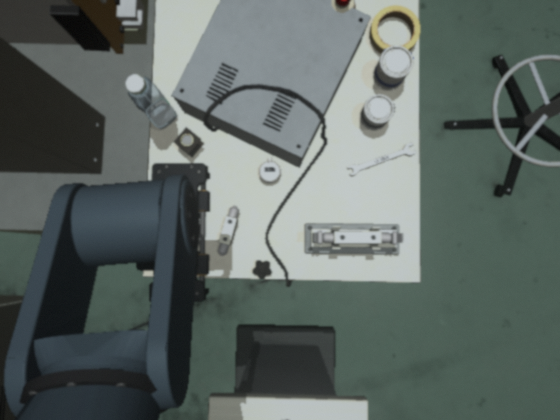

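View pics/side12.png

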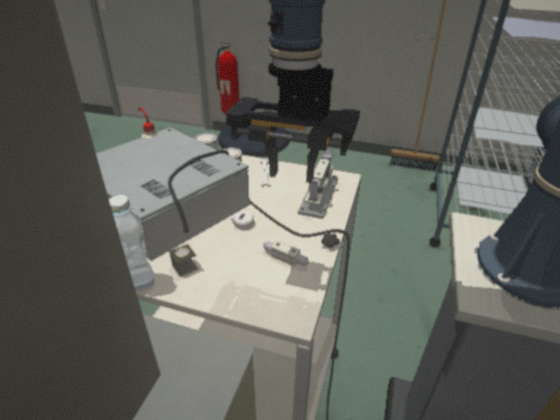

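The bar sits centred in the holder at about (352,238) in the top view. It is level, with its top at 78 mm at all five points, so d is about 12 mm and it is home. Both clips are back at rest. The short bar (229,230), knob, counter, spanner and loupe are where they were. Handing in.

```bash
python3 -c "
from bench import env
print(env.job_done())"
```

```text
the job is handed in; nothing more can be done
None
```

The long bar is in the holder with both clips snapped back over its ends. I pushed it onto its rests and let go, with about 25 s on the clock when I handed in.

- **First grasp missed:** The real fingertips sit about 38 mm higher than the reported position, so the jaws first shut just above the bar. Nothing was moved. I measured the offset with the camera and gripped on the second try, at 24 mm width.
- **Fitting:** The clips touched with the bar's centre at about 81 mm. I first moved the wrong way along the bar's length, so one clip spread about 7 mm and the other about 3 mm. A 2 mm shift back evened them out at roughly 4.5 mm each before they slipped over the ends. The moment reading had suggested the opposite direction to the camera; the camera was right.
- **Seating push:** I pushed with about 21 N, which is 19.5 N read plus about 1.5 N for the bar's weight. The highest force read while fitting or seating the bar was 19.6 N; readings come only at the end of each move call.
- **Final checks:** Both cameras show the bar level, with its top at about 78 mm along its whole length, which makes d about 12 mm. Both clips are back at their starting position to within about 1 mm. In the pictures the short bar and the other things are where they were, and the gripper is clear of everything.

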